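# Seat a wooden roundel in the jig and clamp it with the ratchet trigger

## Robot

A 6-joint arm with a two-finger parallel gripper is mounted at the origin on the work surface. World frame = base frame: x ahead of the robot, y to its left, z up, the work surface at z = 0. Lengths are in m, angles in rad, forces in N, time in s.
With the tool pointing down it reaches from about 0.425 to 0.95 m from the base axis. Payload 3.5 kg.
Tool frame: the origin (TCP) lies midway between the tips of the shut fingers; the grasp point (between the pads) lies 19 mm behind it; z points along the fingers, x is the direction in which the jaws open and shut, and the axes are right-handed (so a half turn about z gives the same grasp; the last joint's range is limited). The gripper opens to 85 mm and grips with 20 to 120 N. Pads are 22 mm wide; open, the fingers measure 114 mm over their backs; the gripper's body (76 mm by 85 mm) begins 54 mm behind the grasp point. The pads swing forward as they close: fully open they stand 13 mm farther back than shut.
Start: joints at [1.069, 0.286, 1.577, -0, 1.279, -0.15], TCP at [0.233, 0.634, 0.231] pointing down, gripper open.
Joint ranges: [-2.77, 2.77], [-0.9, 2.22], [0.21, 2.48], [-1.53, 4.67], [0.24, 2.81], [-2.84, 2.84]. Speed limits (rad/s): [2.79, 2.79, 3.14, 3.14, 3.14, 3.14].

## Interface

Orientations are given as a 3x3 rotation matrix whose columns are the frame's x, y, z axes.
In Python, from rig import telemetry, viewer, order gives the robot as it stands.
- The arm moves only by the tool apply_moves, never from a script. Its argument "commands" is a list of rows, each an object of numbers: "dx", "dy", "dz": the shift along the tool's x, y, z in m; "roll": the turn about the tool's z in rad; "jaw": the finger opening in m, from 0 to 0.0854. In form: [{"dx": .., "dy": .., "dz": .., "roll": .., "jaw": ..}, ...]. A call has 1 to 12 rows; each row shifts and turns the pose as measured when the row begins, along the tool's axes as they then stand; what a row does not reach is not made up. A row lasts 1/10 s, in which the tool goes at most 50 mm and 8.59 degrees, less where a joint would pass 70% of its speed; a pose out of reach is approached as far as the arm can. A call is refused whole if a number of a shift passes 0.05 or a number of a turn 0.15, either way. A call with a gripper value outside its range is refused whole. The fingers move at their own pace and stop on an object; "force" is the grip in N (left out, the last holds). Time passes only in rows, so rows that do not move let the fingers close. It gives the time, the measured TCP pose, the force and the opening at its end, in the units of the state.
- telemetry.state(): the state, without advancing time (a new reading comes with each control period).
- viewer.grab_frame(name): name is "scene" or "top" or "wrist"; returns a dict with "color" (480x640x3 uint8, red, green, blue), "depth" (480x640 float32, m along the optical axis (not along the pixel's ray), 0 where there is no reading), "intrinsics" (3x3 intrinsics, pixels), "dist" ([k1, k2, p1, p2, k3] as OpenCV has them; the pictures are not rectified), "T" (4x4, takes a point from camera to world coordinates); the wrist camera has in their place "hand_eye" (4x4, takes a point from camera to tool coordinates, whose origin is the TCP and whose axes are the tool frame's). Camera axes: x right, y down, z forward; pixel columns grow to the right and rows downward; lengths in m; the calibration is good to about 2 mm. A picture is of the moment at which its call begins: read the wrist's pose just before it.
- order.job_done(): hands the job in, once; it reports no verdict.
The state is a dict: "t": time; "joint_pos": joint angles; "dq": joint speeds; "tau": joint torques, N m; "position": TCP position; "tool_rot": TCP orientation; "ft_force": force on the tool from outside, world axes, zero at the start; "ft_torque": the same for the moment, N m; "finger_gap": opening from 0.0 (shut) to 1.0 (fully open).
Only numpy, scipy, OpenCV 4.12 (cv2) and the standard library are available. Lean on these libraries where they do the work, as an engineer would, in place of code of your own. Each camera call takes 0.05 s, during which the arm holds its last target.

## Task

Set the round wooden blank that fits into the round pocket of the clamping jig, flat on the pocket floor, and let go of it. Then pump the black-topped ratchet trigger, moving the jaw only with the trigger and never by hand, until the sprung pad meets the blank, and squeeze on until the pad is pushed about 5 mm into the jaw, never all the way in. Finish while still holding the trigger so that the blank stays gently clamped, and leave the other two blanks, the mallet and the glue bottle where they are.

Things in the scene. Friction and masses are not known exactly. Their poses are not given: they have to be found in the camera images.
- jig: Jig screwed to the table: pale wooden base 90 x 380 x 22 mm (x, y, z), origin under its centre, z up. The jaw moves along its +y. On its centre line: trigger (rest y = -135 mm), steel housing with low handle (y -85 to -45, top 96 mm up), jaw on a 10 mm toothed bar (top 60 mm up), pocket (centre y = +120), wooden end stop touching the pocket's edge (y 150 to 170, 44 mm wide, top 53 mm up).
- pocket (a point): Centre of the floor of the jig's round pocket: flat floor at height 12 mm above the table, pocket 60 mm across and 10 mm deep, its chamfered rim at height 22 mm. Axes as the jig's.
- blank: The blank that fits: a loose solid wooden disc, 56 mm across and 34 mm high, 60 g or so, standing flat on the table; origin at the centre of its underside, z up.
- wide_blank: A wooden disc that does not fit (70 mm across, 34 mm high), origin at the centre of its underside. Leave alone.
- square_blank: A square wooden block that does not fit (52 x 52 x 34 mm), origin at the centre of its underside. Leave alone.
- grip: The trigger's upright black grip, 26 (jig x) x 16 (jig y) mm, from 79 to 135 mm above the table, steel cheeks below; axes as the jig's, origin on the table plane (height 0) straight below its centre. Slides along the jig's +y. Nothing above or beside it; can be pinched either way or pushed from its -y side.
- trigger (a joint): Trigger travel along the jig's +y, 0 (rest) to 0.020 m; a 2.5 to 4.5 N spring returns it. Forward, a pawl drives bar and jaw (up to 8 mm is lost before it catches, 10 to 18 mm gained a full stroke). Let back to 0, the jaw stays, but a pressed pad pushes the jaw back till it presses only 1 to 2 mm. Pushing takes about 7 N, plus 1.5 N per mm that the pad is pushed in.
- ratchet_bar (a joint): Advance of the bar and jaw along the jig's +y, 0 to 0.065 m; the pad meets a seated blank at about 0.045 to 0.047. Held by a 3.5 N brake.
- jaw: The moving jaw with its sprung pad: a grey steel head 44 x 16 x 40 mm. Origin: at the jig's own origin when joint ratchet_bar is 0, and it travels along with it. Not to be touched by hand.
- plunger (a joint): How far the pad is pushed into the jaw: 0 (out) to 0.012 m (all the way in). Spring of 1.5 N per mm: this is the clamping force.
- pad: The black rubber pad (26 x 5 x 20 mm) on the jaw's sprung steel plunger, which shows 9 mm between jaw and pad when out. Its origin is a reference point 47 mm behind its face and 36 mm below its centre.
- pad_face (a point): Centre of the pad's front face (towards the pocket), 36 mm above the table.
- mallet: Wooden mallet lying on the table, head 55 x 100 x 56 mm, handle 150 mm long; bystander, origin under the joint of handle and head.
- glue_bottle: White bottle 54 mm across, 150 mm high; bystander, origin under its centre.
Mind the look-alikes: they are no part of the job. Leave any blue, orange or white look-alike of the blank alone.

How it is judged:
By the outcome, as a careful person would: the job done as asked, in the order asked, and still so for the second after the job is handed in, while the arm keeps its last pose, push and grip.
It also fails if it takes over 72 s, if anything falls off the work surface, if the arm or the gripper's body presses on something with over 40 N, if the wrist force passes 120 N, or if a joint passes its speed limit or range.

## Working session

There is one attempt and no reset: what is moved stays moved. The work goes in short steps, Python scripts to look and compute and a tool call to move; the robot and the scene stay as the last step left them, time stands still between calls to the robot, and variables do not carry over. Pictures are saved under pics/ and viewed, and the job is handed in when it is done.

Besides the shell and the picture viewer there is one more tool, called after ">>>" as name(argument=value, ...) on one line, values as JSON. apply_moves: Moves the arm, as the interface text tells. Its arguments: {"type":"object","properties":{"commands":{"type":"array"},"force":{"type":"number"}},"required":["commands"]}

```bash
mkdir -p pics; ls
python3 - <<'E'
from rig import telemetry, viewer
import cv2,pickle
s=telemetry.state();print(s)
for n in ("scene","top"):
    f=viewer.grab_frame(n);cv2.imwrite(f"pics/{n}0.png",f["color"][:,:,::-1]);pickle.dump(f,open(f"{n}0.pkl","wb"))
    print(n,f["intrinsics"],f["dist"],f["T"])
E
```

```text
pics
{'t': 0.0, 'joint_pos': array([ 1.06901466e+00,  2.87200260e-01,  1.57817482e+00,  4.15620993e-06,
        1.27859445e+00, -1.50011317e-01]), 'dq': array([-0.00129733, -0.0001482 ,  0.00188177, -0.00027738,  0.00121152,
       -0.00124884]), 'tau': array([-9.22017534e-04, -4.05959594e+01, -2.92638320e+01, -1.52463504e-04,
        5.67119743e-03, -1.97852563e-05]), 'position': array([0.2322381 , 0.63309312, 0.22992529]), 'tool_rot': array([[ 3.44560065e-01,  9.38763573e-01, -1.14673824e-03],
       [ 9.38761334e-01, -3.44561786e-01, -2.08195556e-03],
       [-2.34958622e-03, -3.59154776e-04, -9.99997175e-01]]), 'ft_force': array([0.3825063 , 1.10221401, 0.38808003]), 'ft_torque': array([-0.05474252, -0.03815016, -0.00177869]), 'finger_gap': 0.9990009486316694}
scene [[476.40449764   0.         324.22866781]
 [  0.         476.40449764 237.5488732 ]
 [  0.           0.           1.        ]] [0.00678457 0.         0.         0.         0.        ] [[-0.7073057   0.58103169 -0.40264231  0.95644874]
 [ 0.70670459  0.56753491 -0.42246036  0.44413428]
 [-0.01694929 -0.58335778 -0.81203844  0.83049342]
 [ 0.          0.          0.          1.        ]]
top [[542.78936843   0.         314.9771623 ]
 [  0.         542.78936843 254.14513234]
 [  0.           0.           1.        ]] [-0.06168368  0.          0.          0.          0.        ] [[ 0.0226575  -0.99367937  0.10994518  0.43737315]
 [-0.99969178 -0.02363526 -0.00759797  0.01987274]
 [ 0.01014853 -0.10973914 -0.99390861  1.3811689 ]
 [ 0.          0.          0.          1.        ]]
```

View pics/scene0.png

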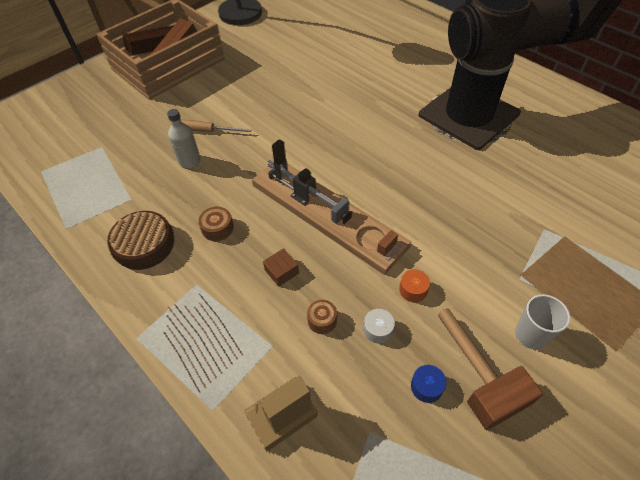

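View pics/top0.png

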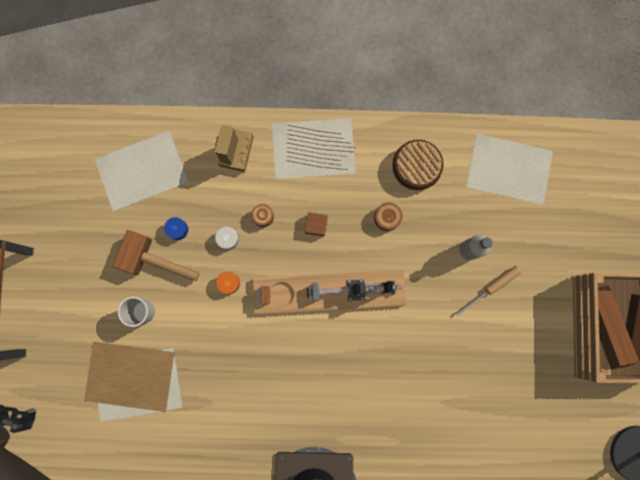

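The top view shows the small wooden disc at (262,215), the square block at (316,224) and the wide disc at (388,216). The jig runs from the trigger at (390,287) to the stop at (264,296), with the pocket at about (281,294).

```bash
cat > h.py <<'E'
import numpy as np,cv2,pickle
def ray(f,u,v,T=None):
    p=cv2.undistortPoints(np.array([[[u,v]]],float),f["intrinsics"],np.array(f["dist"]))[0,0]
    T=f["T"] if T is None else T
    return T[:3,:3]@np.array([p[0],p[1],1.]),T[:3,3]
def onz(f,u,v,z,T=None):
    d,o=ray(f,u,v,T); return o+d*(z-o[2])/d[2]
def proj(f,P,T=None):
    T=f["T"] if T is None else T
    Ti=np.linalg.inv(T); r,_=cv2.Rodrigues(Ti[:3,:3])
    return cv2.projectPoints(np.atleast_2d(np.array(P,float)),r,Ti[:3,3],f["intrinsics"],np.array(f["dist"]))[0][:,0]
E
python3 - <<'E'
import pickle,cv2
f=pickle.load(open("top0.pkl","rb"));c=f["color"][:,:,::-1]
cv2.imwrite("pics/t_jig.png",cv2.resize(c[260:325,240:420],None,fx=4.4,fy=4.4,interpolation=cv2.INTER_CUBIC))
cv2.imwrite("pics/t_bl.png",cv2.resize(c[195:245,240:420],None,fx=4.4,fy=4.4,interpolation=cv2.INTER_CUBIC))
f=pickle.load(open("scene0.pkl","rb"));c=f["color"][:,:,::-1]
cv2.imwrite("pics/s_jig.png",cv2.resize(c[135:275,245:415],None,fx=4.2,fy=4.2,interpolation=cv2.INTER_CUBIC))
E
```

```text
(no output)
```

View pics/t_jig.png

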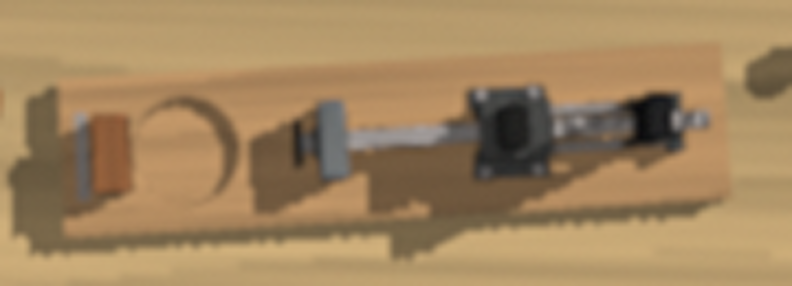

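View pics/t_bl.png

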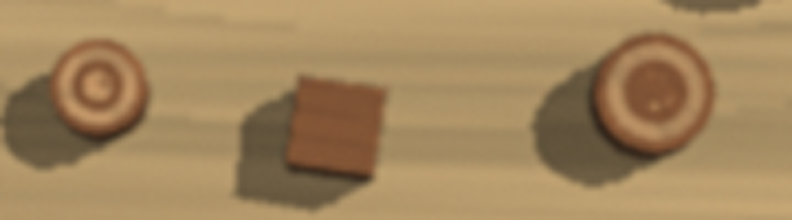

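View pics/s_jig.png

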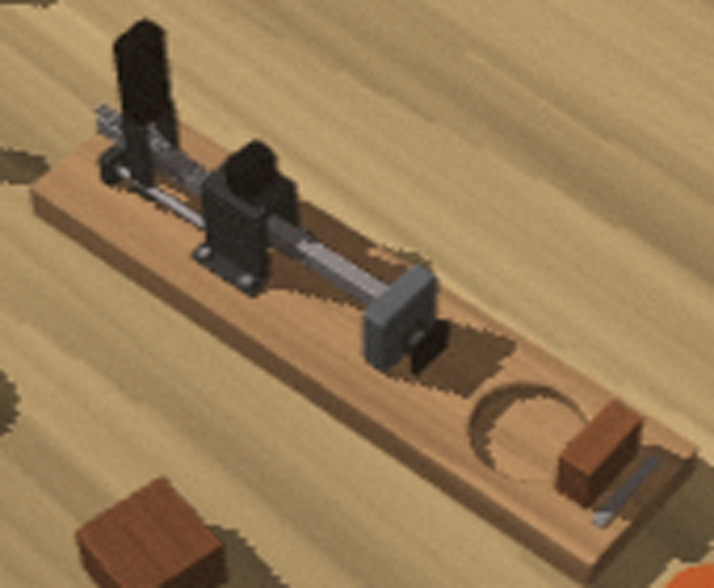

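Run:
```python
from h import *
from scipy.optimize import least_squares
f=pickle.load(open("top0.pkl","rb"));g=pickle.load(open("scene0.pkl","rb"))
U=lambda x,y,k,x0,y0:((x+.5)/k-.5+x0,(y+.5)/k-.5+y0)
c=[U(*p,4.4,240,260) for p in [(57,78),(720,42),(728,200),(65,237)]]
W=np.array([onz(f,*p,.022) for p in c])
gc=[U(*p,4.2,245,135) for p in [(33,190),(695,455),(588,575)]]
G=np.array([onz(g,*p,.022) for p in gc]);print("top",W.round(4));print("scene",G.round(4))
def fit(names,W):
    L=np.array(names)*[.045,.19]
    r=lambda q:((np.array([[np.cos(q[2]),-np.sin(q[2])],[np.sin(q[2]),np.cos(q[2])]])@L.T).T+q[:2]-W[:,:2]).ravel()
    s=least_squares(r,[.55,0,0]);return s.x,s.fun.round(4)
# top-left: +x,+y ; top-right:+x,-y ; br -x,-y; bl -x,+y
q,r=fit([(1,1),(1,-1),(-1,-1),(-1,1)],W);print(q,r)
q2,r2=fit([(1,-1),(-1,1),(1,1)],G);print(q2,r2)
for q in (q,q2):
    th=q[2];R=np.array([[np.cos(th),-np.sin(th)],[np.sin(th),np.cos(th)]])
    print("pocket",R@[0,.12]+q[:2],"grip",R@[0,-.135]+q[:2])
t=U(99,89,4.4,240,195);print("blank top",onz(f,*t,.034))
# scene blank
cv2.imwrite("pics/s_bl.png",cv2.resize(g["color"][290:345,295:350,::-1],None,fx=8,fy=8,interpolation=cv2.INTER_CUBIC))
Dp=f["depth"];print("d",Dp[215,262])
```

```text
top [[ 0.5255  0.1646  0.022 ]
 [ 0.555  -0.2138  0.022 ]
 [ 0.4649 -0.2189  0.022 ]
 [ 0.4355  0.157   0.022 ]]
scene [[ 0.5554 -0.2098  0.022 ]
 [ 0.4414  0.1601  0.022 ]
 [ 0.5305  0.1679  0.022 ]]
[ 0.49521474 -0.02778599  0.07739707] [-0.0001  0.0005 -0.0002  0.      0.0002 -0.0018  0.0001  0.0012]
[ 0.49835714 -0.02479157  0.06680381] [ 0.0005 -0.0016 -0.0006  0.0017  0.0001 -0.0001]
pocket [0.48593636 0.09185477] grip [ 0.50565292 -0.16238185]
pocket [0.49034664 0.09494077] grip [ 0.50736894 -0.15949045]
blank top [0.68273817 0.1448595  0.034     ]
d 1.3688519
```

View pics/s_bl.png

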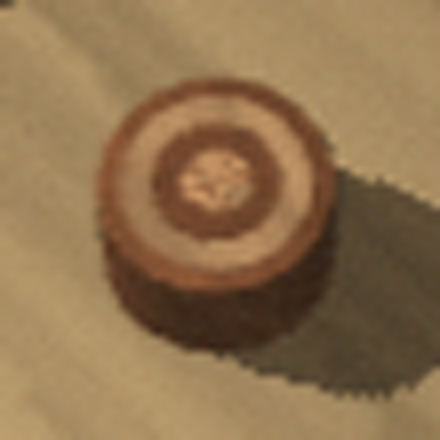

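The enlarged scene view shows the blank's top face centred near crop (217,183). The two cameras disagree by about 4 mm, so I'll use the wrist camera for the fine alignment. I'm planning the move to above the blank now.

```bash
cat > plan.py <<'E'
import sys,numpy as np,json
from rig import telemetry
def main(x,y,z,ang,step=.045,jaw=None):
    s=telemetry.state();p=s["position"].copy();R=s["tool_rot"]
    a=np.arctan2(R[1,0],R[0,0]);d=np.array([x,y,z])-p
    da=(ang-a+np.pi)%(2*np.pi)-np.pi
    n=max(int(np.ceil(np.linalg.norm(d)/step)),int(np.ceil(abs(da)/.14)),1)
    print("from",p.round(4),"ang",round(a,4),"n",n,"F",s["ft_force"].round(1),"gap",round(s["finger_gap"]*85.4,1),"t",s["t"])
    rows=[];
    for i in range(n):
        c,sn=np.cos(a),np.sin(a);w=d/n
        rows.append(dict(dx=round(w[0]*c+w[1]*sn,4),dy=round(w[0]*sn-w[1]*c,4),dz=round(-w[2],4),roll=round(-da/n,3)))
        a+=da/n
    print(json.dumps(rows))
main(*map(float,sys.argv[1:]))
E
python3 plan.py .68 .145 .20 .072
```

```text
from [0.2323 0.6331 0.23  ] ang 1.219 n 15 F [ 0.3 -0.9  0. ] gap 85.5 t 0.1
[{"dx": -0.0203, "dy": 0.0392, "dz": 0.002, "roll": 0.076}, {"dx": -0.0172, "dy": 0.0407, "dz": 0.002, "roll": 0.076}, {"dx": -0.0141, "dy": 0.0419, "dz": 0.002, "roll": 0.076}, {"dx": -0.0108, "dy": 0.0428, "dz": 0.002, "roll": 0.076}, {"dx": -0.0075, "dy": 0.0435, "dz": 0.002, "roll": 0.076}, {"dx": -0.0042, "dy": 0.044, "dz": 0.002, "roll": 0.076}, {"dx": -0.0008, "dy": 0.0442, "dz": 0.002, "roll": 0.076}, {"dx": 0.0026, "dy": 0.0441, "dz": 0.002, "roll": 0.076}, {"dx": 0.0059, "dy": 0.0438, "dz": 0.002, "roll": 0.076}, {"dx": 0.0093, "dy": 0.0432, "dz": 0.002, "roll": 0.076}, {"dx": 0.0125, "dy": 0.0423, "dz": 0.002, "roll": 0.076}, {"dx": 0.0157, "dy": 0.0413, "dz": 0.002, "roll": 0.076}, {"dx": 0.0188, "dy": 0.0399, "dz": 0.002, "roll": 0.076}, {"dx": 0.0218, "dy": 0.0384, "dz": 0.002, "roll": 0.076}, {"dx": 0.0247, "dy": 0.0366, "dz": 0.002, "roll": 0.076}]
```

>>> apply_moves(commands=[{"dx":-0.02,"dy":0.039,"dz":0.002,"roll":0.076},{"dx":-0.017,"dy":0.041,"dz":0.002,"roll":0.076},{"dx":-0.014,"dy":0.042,"dz":0.002,"roll":0.076},{"dx":-0.011,"dy":0.043,"dz":0.002,"roll":0.076},{"dx":-0.0075,"dy":0.0435,"dz":0.002,"roll":0.076},{"dx":-0.004,"dy":0.044,"dz":0.002,"roll":0.076},{"dx":-0.001,"dy":0.044,"dz":0.002,"roll":0.076},{"dx":0.0025,"dy":0.044,"dz":0.002,"roll":0.076},{"dx":0.006,"dy":0.044,"dz":0.002,"roll":0.076},{"dx":0.009,"dy":0.043,"dz":0.002,"roll":0.076},{"dx":0.0125,"dy":0.042,"dz":0.002,"roll":0.076}])

```text
invalid input at $.commands[0]: expected keys dx, dy, dz, roll, jaw
```

```bash
python3 plan.py .67 .145 .20 .072
```

```text
from [0.2323 0.6331 0.23  ] ang 1.219 n 15 F [ 0.3 -0.9  0. ] gap 85.5 t 0.1
[{"dx": -0.0205, "dy": 0.0386, "dz": 0.002, "roll": 0.076}, {"dx": -0.0175, "dy": 0.0401, "dz": 0.002, "roll": 0.076}, {"dx": -0.0144, "dy": 0.0413, "dz": 0.002, "roll": 0.076}, {"dx": -0.0112, "dy": 0.0423, "dz": 0.002, "roll": 0.076}, {"dx": -0.0079, "dy": 0.043, "dz": 0.002, "roll": 0.076}, {"dx": -0.0046, "dy": 0.0435, "dz": 0.002, "roll": 0.076}, {"dx": -0.0013, "dy": 0.0437, "dz": 0.002, "roll": 0.076}, {"dx": 0.0021, "dy": 0.0437, "dz": 0.002, "roll": 0.076}, {"dx": 0.0054, "dy": 0.0434, "dz": 0.002, "roll": 0.076}, {"dx": 0.0087, "dy": 0.0428, "dz": 0.002, "roll": 0.076}, {"dx": 0.0119, "dy": 0.042, "dz": 0.002, "roll": 0.076}, {"dx": 0.0151, "dy": 0.041, "dz": 0.002, "roll": 0.076}, {"dx": 0.0182, "dy": 0.0397, "dz": 0.002, "roll": 0.076}, {"dx": 0.0212, "dy": 0.0382, "dz": 0.002, "roll": 0.076}, {"dx": 0.024, "dy": 0.0365, "dz": 0.002, "roll": 0.076}]
```

>>> apply_moves(commands=[{"dx":-0.02,"dy":0.039,"dz":0.002,"roll":0.076,"jaw":0.085},{"dx":-0.017,"dy":0.041,"dz":0.002,"roll":0.076,"jaw":0.085},{"dx":-0.014,"dy":0.042,"dz":0.002,"roll":0.076,"jaw":0.085},{"dx":-0.011,"dy":0.043,"dz":0.002,"roll":0.076,"jaw":0.085},{"dx":-0.0075,"dy":0.0435,"dz":0.002,"roll":0.076,"jaw":0.085},{"dx":-0.004,"dy":0.044,"dz":0.002,"roll":0.076,"jaw":0.085},{"dx":-0.001,"dy":0.044,"dz":0.002,"roll":0.076,"jaw":0.085},{"dx":0.0025,"dy":0.044,"dz":0.002,"roll":0.076,"jaw":0.085},{"dx":0.006,"dy":0.044,"dz":0.002,"roll":0.076,"jaw":0.085},{"dx":0.009,"dy":0.043,"dz":0.002,"roll":0.076,"jaw":0.085},{"dx":0.0125,"dy":0.042,"dz":0.002,"roll":0.076,"jaw":0.085}])

```text
t: 1.2
position: [0.5615, 0.2615, 0.2005]
tool_rot: [[0.936, 0.352, -0.009], [0.352, -0.936, -0.006], [-0.01, 0.002, -1.0]]
ft_force: [0.4, 0.2, -0.2]
finger_gap: 0.998
```

```bash
python3 plan.py .67 .145 .20 .072
```

```text
from [0.5615 0.2615 0.2005] ang 0.3601 n 4 F [ 0.4  0.2 -0.2] gap 85.3 t 1.2
[{"dx": 0.0151, "dy": 0.0368, "dz": 0.0001, "roll": 0.072}, {"dx": 0.0177, "dy": 0.0356, "dz": 0.0001, "roll": 0.072}, {"dx": 0.0202, "dy": 0.0343, "dz": 0.0001, "roll": 0.072}, {"dx": 0.0227, "dy": 0.0327, "dz": 0.0001, "roll": 0.072}]
```

>>> apply_moves(commands=[{"dx":0.015,"dy":0.037,"dz":0,"roll":0.072,"jaw":0.085},{"dx":0.018,"dy":0.0355,"dz":0,"roll":0.072,"jaw":0.085},{"dx":0.02,"dy":0.034,"dz":0,"roll":0.072,"jaw":0.085},{"dx":0.0227,"dy":0.033,"dz":0,"roll":0.072,"jaw":0.085},{"dx":0,"dy":0,"dz":0,"roll":0,"jaw":0.085},{"dx":0,"dy":0,"dz":0,"roll":0,"jaw":0.085}])

```text
t: 1.8
position: [0.6739, 0.1327, 0.1947]
tool_rot: [[0.999, 0.051, -0.016], [0.051, -0.999, -0.007], [-0.016, 0.006, -1.0]]
ft_force: [-1.0, -0.4, 0.1]
finger_gap: 1.002
```

```bash
cat > wr.py <<'E'
import sys
from h import *
from rig import telemetry, viewer
s=telemetry.state();f=viewer.grab_frame("wrist")
E=np.eye(4);E[:3,:3]=s["tool_rot"];E[:3,3]=s["position"]
f["T"]=E@f["hand_eye"];f["state"]=s
pickle.dump(f,open(sys.argv[1]+".pkl","wb"))
cv2.imwrite("pics/"+sys.argv[1]+".png",f["color"][:,:,::-1])
print(s["position"].round(4),s["tool_rot"].round(4).tolist(),s["t"],f["T"].round(4).tolist())
E
python3 wr.py w1; python3 plan.py .682 .145 .20 .072
```

```text
[0.6739 0.1327 0.1947] [[0.9986, 0.051, -0.0161], [0.0509, -0.9987, -0.0069], [-0.0164, 0.006, -0.9998]] 1.8 [[0.9986, 0.0528, -0.0006, 0.6723], [0.0506, -0.9594, -0.2774, 0.2035], [-0.0152, 0.277, -0.9608, 0.3372], [0.0, 0.0, 0.0, 1.0]]
from [0.6738 0.1327 0.1946] ang 0.0514 n 1 F [ 0.   0.5 -0.1] gap 84.7 t 1.85
[{"dx": 0.0089, "dy": -0.0119, "dz": -0.0054, "roll": -0.021}]
```

View pics/w1.png

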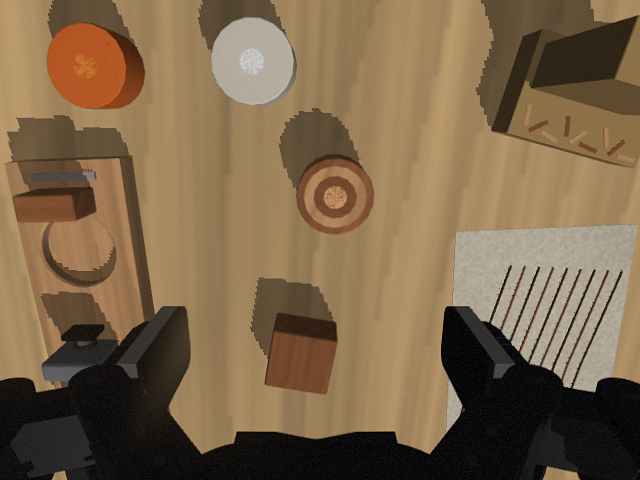

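The wrist view shows the blank's top at about (335,195) and the pocket rim at about (79,244). I'll enlarge both.

Run:
```python
from h import *
f=pickle.load(open("w1.pkl","rb"));c=f["color"][:,:,::-1]
a=cv2.resize(c[150:245,285:385],None,fx=5,fy=5,interpolation=cv2.INTER_CUBIC)
b=cv2.resize(c[150:370,0:165],None,fx=2.5,fy=2.5,interpolation=cv2.INTER_CUBIC)
cv2.imwrite("pics/w1a.png",a);cv2.imwrite("pics/w1b.png",b)
```

```text
(no output)
```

View pics/w1a.png

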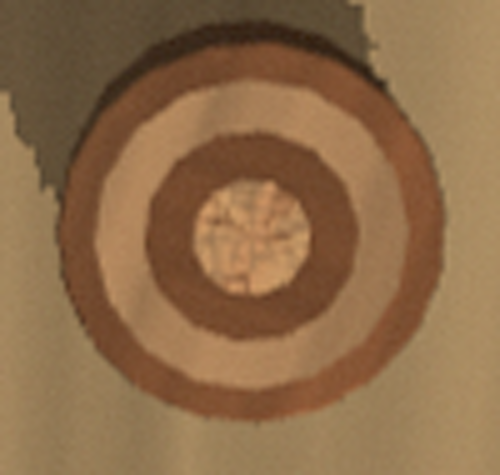

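View pics/w1b.png

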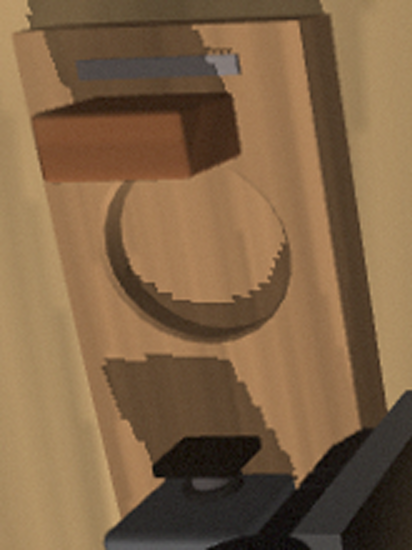

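Run:
```python
from h import *
f=pickle.load(open("w1.pkl","rb"))
U=lambda x,y,k,x0,y0:((x+.5)/k-.5+x0,(y+.5)/k-.5+y0)
print("blank",onz(f,*U(252,233,5,285,150),.034))
print("rim right/left/bottom",[onz(f,*U(*p,2.5,0,150),.022).round(4) for p in [(291,245),(106,235),(212,342),(15,32),(303,20)]])
```

```text
blank [0.68459176 0.14768135 0.034     ]
rim right/left/bottom [array([0.5173, 0.0961, 0.022 ]), array([0.4574, 0.096 , 0.022 ]), array([0.4883, 0.0616, 0.022 ]), array([0.4364, 0.1587, 0.022 ]), array([0.5262, 0.166 , 0.022 ])]
```

```bash
python3 plan.py .684 .147 .14 .075 .02
```

```text
from [0.6738 0.1327 0.1946] ang 0.0514 n 3 F [ 0.   0.5 -0.1] gap 84.7 t 1.85
[{"dx": 0.0037, "dy": -0.0046, "dz": 0.0182, "roll": -0.008}, {"dx": 0.0037, "dy": -0.0046, "dz": 0.0182, "roll": -0.008}, {"dx": 0.0037, "dy": -0.0045, "dz": 0.0182, "roll": -0.008}]
```

>>> apply_moves(commands=[{"dx":0.004,"dy":-0.0045,"dz":0.018,"roll":-0.008,"jaw":0.085},{"dx":0.004,"dy":-0.0045,"dz":0.018,"roll":-0.008,"jaw":0.085},{"dx":0.003,"dy":-0.0045,"dz":0.018,"roll":-0.008,"jaw":0.085},{"dx":0,"dy":0,"dz":0,"roll":0,"jaw":0.085}])

```text
t: 2.25
position: [0.6802, 0.1517, 0.1341]
tool_rot: [[0.996, 0.083, -0.019], [0.083, -0.996, -0.007], [-0.02, 0.005, -1.0]]
ft_force: [-0.6, -0.0, -1.2]
finger_gap: 0.993
```

```bash
python3 wr.py w2
```

```text
[0.6802 0.1517 0.1341] [[0.9963, 0.0835, -0.0194], [0.0834, -0.9965, -0.0071], [-0.0199, 0.0054, -0.9998]] 2.25 [[0.9964, 0.085, 0.0051, 0.6768], [0.0831, -0.9573, -0.277, 0.2225], [-0.0187, 0.2764, -0.9609, 0.2767], [0.0, 0.0, 0.0, 1.0]]
```

View pics/w2.png

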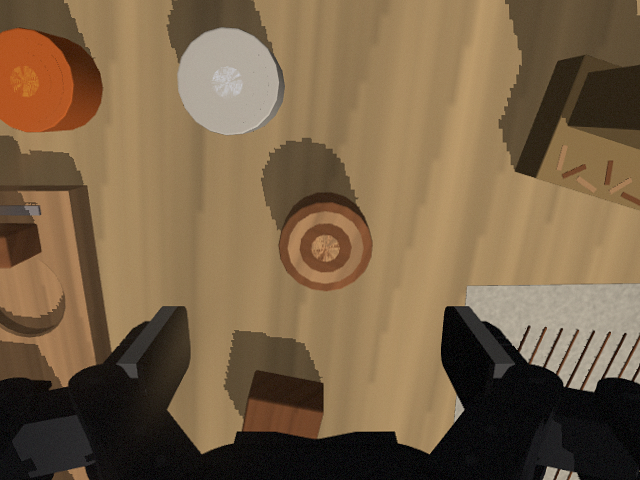

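```bash
python3 - <<'E'
from h import *
f=pickle.load(open("w2.pkl","rb"))
print("blank",onz(f,325.5,246.5,.034), onz(f,229,81,.034),onz(f,285,390,.034))
E
python3 plan.py .6835 .147 .010 .075 .03
```

```text
blank [0.6845542  0.14780717 0.034     ] [0.62470163 0.23574233 0.034     ] [0.66691705 0.04695952 0.034     ]
from [0.6809 0.1516 0.1356] ang 0.0832 n 5 F [-0.   0.8 -0.1] gap 85.2 t 2.3
[{"dx": 0.0005, "dy": 0.001, "dz": 0.0251, "roll": 0.002}, {"dx": 0.0005, "dy": 0.001, "dz": 0.0251, "roll": 0.002}, {"dx": 0.0005, "dy": 0.001, "dz": 0.0251, "roll": 0.002}, {"dx": 0.0005, "dy": 0.001, "dz": 0.0251, "roll": 0.002}, {"dx": 0.0005, "dy": 0.001, "dz": 0.0251, "roll": 0.002}]
```

>>> apply_moves(commands=[{"dx":0.0013,"dy":0.001,"dz":0.025,"roll":0.002,"jaw":0.085},{"dx":0.0013,"dy":0.001,"dz":0.025,"roll":0.002,"jaw":0.085},{"dx":0.0013,"dy":0.0006,"dz":0.025,"roll":0.002,"jaw":0.085},{"dx":0.0013,"dy":0.0006,"dz":0.02,"roll":0.002,"jaw":0.085},{"dx":0,"dy":0,"dz":0,"roll":0,"jaw":0.085}])

```text
t: 2.8
position: [0.687, 0.1507, 0.041]
tool_rot: [[0.997, 0.079, -0.011], [0.079, -0.997, -0.007], [-0.011, 0.006, -1.0]]
ft_force: [-0.1, 0.8, -0.3]
finger_gap: 0.992
```

```bash
python3 plan.py .6845 .1477 .010 .077 .03
```

```text
from [0.687  0.1507 0.041 ] ang 0.0789 n 2 F [-0.1  0.8 -0.3] gap 84.7 t 2.8
[{"dx": -0.0014, "dy": 0.0014, "dz": 0.0155, "roll": 0.001}, {"dx": -0.0014, "dy": 0.0014, "dz": 0.0155, "roll": 0.001}]
```

>>> apply_moves(commands=[{"dx":-0.001,"dy":0.0015,"dz":0.012,"roll":0,"jaw":0.085},{"dx":-0.001,"dy":0.001,"dz":0.012,"roll":0,"jaw":0.085},{"dx":0,"dy":0.0005,"dz":0.005,"roll":0,"jaw":0.085},{"dx":0,"dy":0,"dz":0,"roll":0,"jaw":0.085}])

```text
t: 3.2
position: [0.687, 0.1476, 0.0137]
tool_rot: [[0.997, 0.08, -0.005], [0.08, -0.997, -0.007], [-0.006, 0.006, -1.0]]
ft_force: [0.2, 0.3, -0.0]
finger_gap: 0.994
```

```bash
python3 plan.py .6845 .1477 .010 .077 .03
```

```text
from [0.687  0.1476 0.0137] ang 0.0798 n 1 F [ 0.2  0.3 -0. ] gap 84.9 t 3.2
[{"dx": -0.0025, "dy": -0.0003, "dz": 0.0037, "roll": 0.003}]
```

>>> apply_moves(commands=[{"dx":-0.0025,"dy":0,"dz":0.003,"roll":0.003,"jaw":0.085},{"dx":0,"dy":0,"dz":0,"roll":0,"jaw":0.05},{"dx":0,"dy":0,"dz":0,"roll":0,"jaw":0.05},{"dx":0,"dy":0,"dz":0,"roll":0,"jaw":0.05},{"dx":0,"dy":0,"dz":0,"roll":0,"jaw":0.05},{"dx":0,"dy":0,"dz":0,"roll":0,"jaw":0.05},{"dx":0,"dy":0,"dz":0,"roll":0,"jaw":0.05}], force=35)

```text
t: 3.9
position: [0.6861, 0.1476, 0.0134]
tool_rot: [[0.997, 0.076, -0.001], [0.076, -0.997, -0.006], [-0.001, 0.006, -1.0]]
ft_force: [0.2, 0.2, -1.0]
finger_gap: 0.643
```

```bash
python3 wr.py w3
```

```text
[0.6861 0.1476 0.0134] [[0.9971, 0.0765, -0.0007], [0.0764, -0.9971, -0.0062], [-0.0012, 0.0062, -1.0]] 3.9 [[0.9971, 0.0732, 0.0212, 0.6805], [0.0762, -0.958, -0.2764, 0.2183], [0.0001, 0.2772, -0.9608, 0.1559], [0.0, 0.0, 0.0, 1.0]]
```

View pics/w3.png

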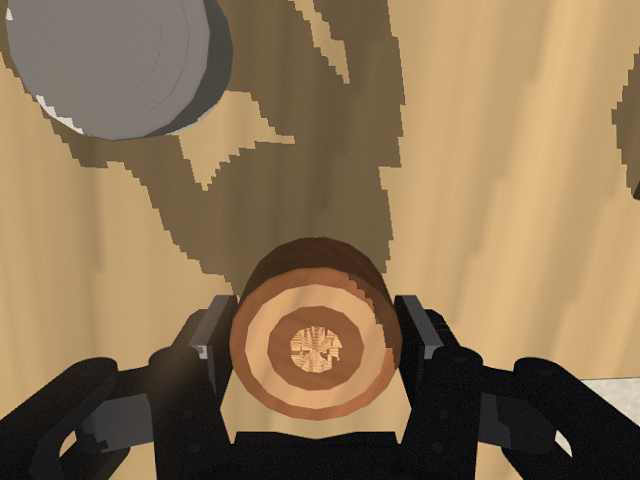

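The wrist view shows the blank between the pads, its top centred near (316,343). Opening is about 55 mm, so it is gripped. Next I'll lift it.

```bash
python3 - <<'E'
from h import *
f=pickle.load(open("w3.pkl","rb"))
p=onz(f,316.5,343,.034);s=f["state"]
print("blank",p,"tool",s["tool_rot"].T@(p-s["position"]))
E
python3 plan.py .6845 .1477 .10 .077 .03
```

```text
blank [0.68623354 0.1486015  0.034     ] tool [ 0.00019759 -0.00085952 -0.02062889]
from [0.6861 0.1476 0.0134] ang 0.0766 n 3 F [ 1.4 -0.3 -0. ] gap 54.9 t 3.95
[{"dx": -0.0005, "dy": -0.0001, "dz": -0.0289, "roll": -0.0}, {"dx": -0.0005, "dy": -0.0001, "dz": -0.0289, "roll": -0.0}, {"dx": -0.0005, "dy": -0.0001, "dz": -0.0289, "roll": -0.0}]
```

>>> apply_moves(commands=[{"dx":0,"dy":0,"dz":-0.01,"roll":0,"jaw":0.05},{"dx":0,"dy":0,"dz":-0.02,"roll":0,"jaw":0.05},{"dx":0,"dy":0,"dz":-0.03,"roll":0,"jaw":0.05},{"dx":0,"dy":0,"dz":-0.03,"roll":0,"jaw":0.05}])

```text
t: 4.35
position: [0.6817, 0.1477, 0.0999]
tool_rot: [[0.997, 0.076, -0.015], [0.076, -0.997, -0.007], [-0.015, 0.006, -1.0]]
ft_force: [-0.2, -0.3, -0.5]
finger_gap: 0.641
```

```bash
python3 plan.py .487 .100 .11 .075 .035
```

```text
from [0.6817 0.1477 0.0999] ang 0.0763 n 6 F [-0.2 -0.3 -0.5] gap 54.8 t 4.35
[{"dx": -0.033, "dy": 0.0055, "dz": -0.0017, "roll": 0.0}, {"dx": -0.033, "dy": 0.0055, "dz": -0.0017, "roll": 0.0}, {"dx": -0.033, "dy": 0.0055, "dz": -0.0017, "roll": 0.0}, {"dx": -0.033, "dy": 0.0055, "dz": -0.0017, "roll": 0.0}, {"dx": -0.033, "dy": 0.0055, "dz": -0.0017, "roll": 0.0}, {"dx": -0.033, "dy": 0.0055, "dz": -0.0017, "roll": 0.0}]
```

>>> apply_moves(commands=[{"dx":-0.02,"dy":0.003,"dz":-0.003,"roll":0,"jaw":0.05},{"dx":-0.033,"dy":0.0055,"dz":-0.002,"roll":0,"jaw":0.05},{"dx":-0.033,"dy":0.0055,"dz":-0.002,"roll":0,"jaw":0.05},{"dx":-0.033,"dy":0.0055,"dz":-0.002,"roll":0,"jaw":0.05},{"dx":-0.033,"dy":0.0055,"dz":-0.002,"roll":0,"jaw":0.05},{"dx":-0.025,"dy":0.0055,"dz":0,"roll":0,"jaw":0.05},{"dx":-0.01,"dy":0.002,"dz":0,"roll":0,"jaw":0.05},{"dx":0,"dy":0,"dz":0,"roll":0,"jaw":0.05}])

```text
t: 5.15
position: [0.4982, 0.1003, 0.126]
tool_rot: [[0.997, 0.077, 0.009], [0.077, -0.997, -0.006], [0.009, 0.007, -1.0]]
ft_force: [0.0, 0.4, -0.2]
finger_gap: 0.644
```

```bash
python3 wr.py w4; python3 plan.py .487 .094 .06 .075 .035
```

```text
[0.4982 0.1003 0.126 ] [[0.997, 0.0766, 0.0093], [0.0767, -0.997, -0.0059], [0.0088, 0.0066, -0.9999]] 5.15 [[0.997, 0.0706, 0.0309, 0.4912], [0.0764, -0.9581, -0.2761, 0.1709], [0.0101, 0.2776, -0.9606, 0.2684], [0.0, 0.0, 0.0, 1.0]]
from [0.499  0.1004 0.1261] ang 0.0769 n 2 F [-0.5  0.8  0.1] gap 54.5 t 5.2
[{"dx": -0.0062, "dy": 0.0027, "dz": 0.0331, "roll": 0.001}, {"dx": -0.0062, "dy": 0.0027, "dz": 0.0331, "roll": 0.001}]
```

View pics/w4.png

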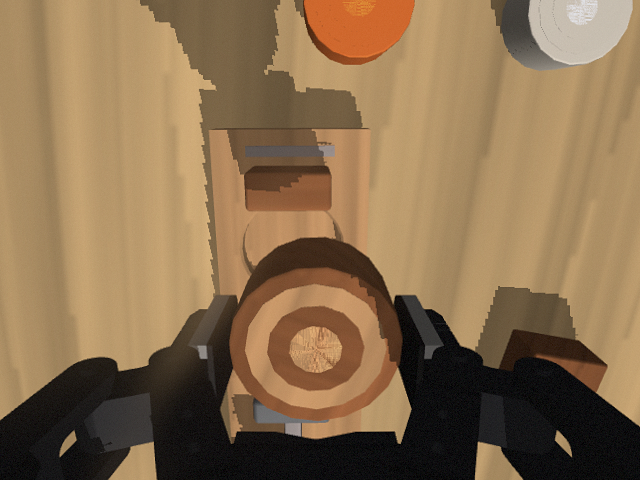

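Run:
```python
from h import *
f=pickle.load(open("w4.pkl","rb"));c=f["color"][:,:,::-1]
cv2.imwrite("pics/w4a.png",cv2.resize(c[120:300,195:385],None,fx=3.3,fy=3.3,interpolation=cv2.INTER_CUBIC))
```

```text
(no output)
```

View pics/w4a.png

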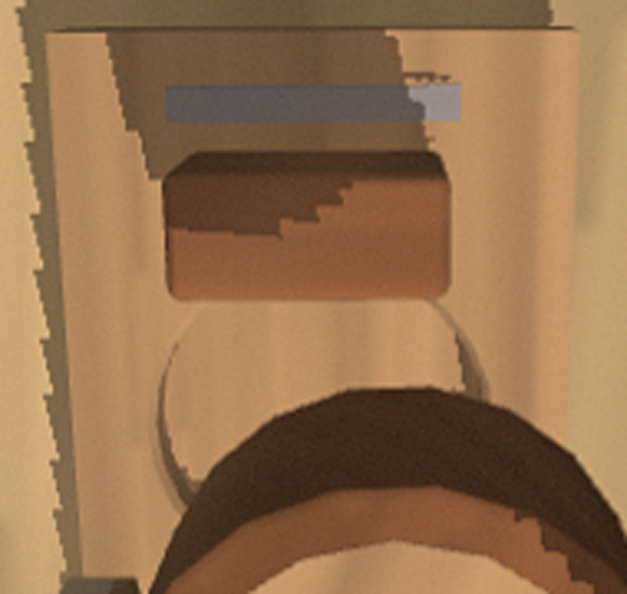

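Run:
```python
from h import *
f=pickle.load(open("w4.pkl","rb"))
U=lambda x,y,k=3.3,x0=195,y0=120:((x+.5)/k-.5+x0,(y+.5)/k-.5+y0)
A,B,C,D=[onz(f,*U(*p),.022)[:2] for p in [(46,32),(578,29),(568,420),(80,570)]]
rl,rr=[onz(f,*U(*p),.022)[:2] for p in [(158,410),(488,390)]]
sl,sr=[onz(f,*U(*p),.053)[:2] for p in [(165,285),(450,284)]]
sf=[onz(f,*U(*p),.053)[:2] for p in [(190,300),(430,299)]]
print(A,B,C,D,np.linalg.norm(A-B))
a1=np.arctan2(*(B-A)[::-1]);a2=-np.arctan2(*(B-C));a3=-np.arctan2(*(A-D));print("ang",a1,a2,a3)
th=np.median([a1,a2,a3]);x=np.array([np.cos(th),np.sin(th)]);y=np.array([-x[1],x[0]])
print("pocket from corners",(A+B)/2-.07*y,"stop",(sf[0]+sf[1])/2-.03*y,"w",np.linalg.norm(sl-sr),"rim mid",(rl+rr)/2,"d",np.linalg.norm(rr-rl))
```

```text
[0.43501777 0.15845814] [0.52455467 0.16565433] [0.53035542 0.09672611] [0.44228502 0.06071126] 0.0898256085510536
ang 0.08019884654693794 0.08395858633959605 0.07421106538465198
pocket from corners [0.48539412 0.09228123] stop [0.48577104 0.09266748] w 0.04402982333825907 rim mid [0.48564075 0.09723845] d 0.05984731835340096
```

```bash
python3 plan.py .4855 .0920 .055 .079 .015
```

```text
from [0.499  0.1004 0.1261] ang 0.0769 n 5 F [-0.5  0.8  0.1] gap 54.5 t 5.2
[{"dx": -0.0028, "dy": 0.0015, "dz": 0.0142, "roll": -0.0}, {"dx": -0.0028, "dy": 0.0015, "dz": 0.0142, "roll": -0.0}, {"dx": -0.0028, "dy": 0.0015, "dz": 0.0142, "roll": -0.0}, {"dx": -0.0028, "dy": 0.0015, "dz": 0.0142, "roll": -0.0}, {"dx": -0.0028, "dy": 0.0015, "dz": 0.0142, "roll": -0.0}]
```

>>> apply_moves(commands=[{"dx":-0.003,"dy":0.0015,"dz":0.01,"roll":0,"jaw":0.05},{"dx":-0.003,"dy":0.0015,"dz":0.01,"roll":0,"jaw":0.05},{"dx":-0.003,"dy":0.0015,"dz":0.01,"roll":0,"jaw":0.05},{"dx":-0.003,"dy":0.0015,"dz":0.01,"roll":0,"jaw":0.05},{"dx":-0.003,"dy":0.0015,"dz":0.01,"roll":0,"jaw":0.05},{"dx":0,"dy":0,"dz":0.01,"roll":0,"jaw":0.05},{"dx":0,"dy":0,"dz":0,"roll":0,"jaw":0.05}])

```text
t: 5.9
position: [0.4868, 0.0909, 0.0597]
tool_rot: [[0.997, 0.077, 0.009], [0.077, -0.997, -0.006], [0.009, 0.006, -1.0]]
ft_force: [0.2, -0.3, -0.9]
finger_gap: 0.642
```

```bash
python3 plan.py .4855 .0920 .045 .079 .015
```

```text
from [0.4868 0.0909 0.0597] ang 0.0769 n 1 F [ 0.2 -0.3 -0.9] gap 54.9 t 5.9
[{"dx": -0.0012, "dy": -0.0012, "dz": 0.0147, "roll": -0.002}]
```

>>> apply_moves(commands=[{"dx":-0.001,"dy":-0.001,"dz":0.006,"roll":0,"jaw":0.05},{"dx":0,"dy":0,"dz":0.006,"roll":0,"jaw":0.05},{"dx":0,"dy":0,"dz":0,"roll":0,"jaw":0.05}])

```text
t: 6.2
position: [0.4862, 0.0919, 0.0467]
tool_rot: [[0.997, 0.077, 0.009], [0.077, -0.997, -0.005], [0.009, 0.006, -1.0]]
ft_force: [-0.8, -0.4, -0.1]
finger_gap: 0.642
```

```bash
python3 wr.py w5;python3 plan.py .4855 .0920 .025 .079 .015
python3 - <<'E'
from rig import viewer
import cv2
f=viewer.grab_frame("scene");c=f["color"][:,:,::-1]
cv2.imwrite("pics/s5.png",cv2.resize(c[180:290,330:450],None,fx=5,fy=5,interpolation=cv2.INTER_CUBIC))
E
```

```text
[0.4862 0.0919 0.0467] [[0.997, 0.0767, 0.0094], [0.0767, -0.997, -0.0055], [0.009, 0.0062, -0.9999]] 6.2 [[0.997, 0.0706, 0.0309, 0.4791], [0.0764, -0.9582, -0.2756, 0.1625], [0.0102, 0.2772, -0.9608, 0.1892], [0.0, 0.0, 0.0, 1.0]]
from [0.4865 0.0919 0.0471] ang 0.0768 n 2 F [-0.5 -0.2 -0.9] gap 54.8 t 6.25
[{"dx": -0.0005, "dy": -0.0001, "dz": 0.011, "roll": -0.001}, {"dx": -0.0005, "dy": -0.0001, "dz": 0.011, "roll": -0.001}]
```

View pics/w5.png

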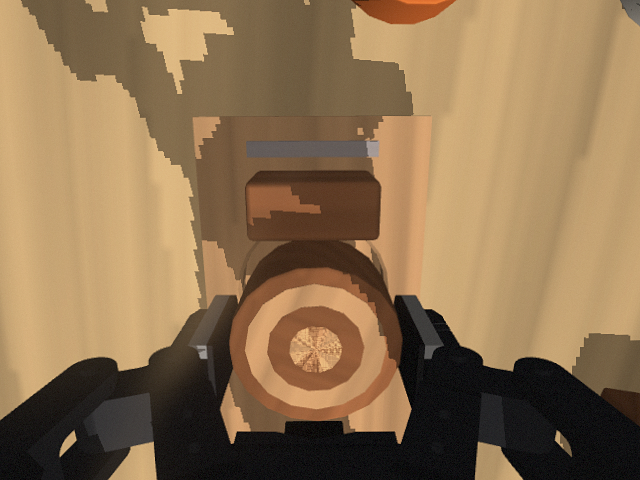

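View pics/s5.png

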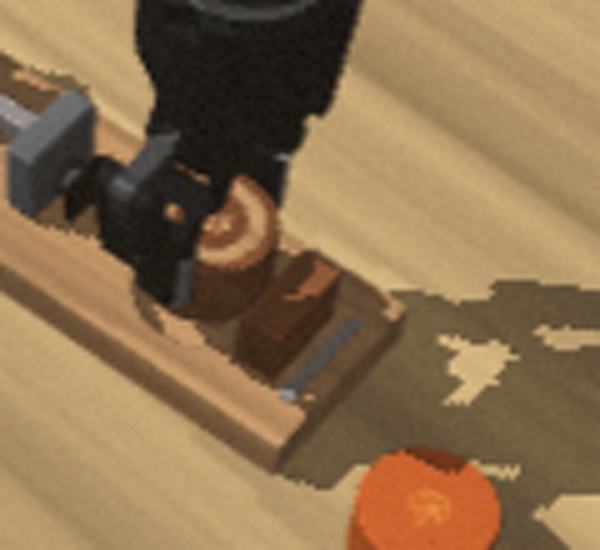

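The wrist view shows the blank just above the pocket. The rim shows on both sides at about x=243 and 385, the stop spans (247–380, 240), and the base corners are at (192,116) and (432,116).

Run:
```python
from h import *
f=pickle.load(open("w5.pkl","rb"));s=f["state"]
A,B=[onz(f,*p,.022)[:2] for p in [(192.5,116),(432,116)]]
th=np.arctan2(*(B-A)[::-1]);print("th",th,np.linalg.norm(A-B))
th=.079;x=np.array([np.cos(th),np.sin(th)]);y=np.array([-x[1],x[0]])
sf=[onz(f,*p,.053)[:2] for p in [(247,225),(380,225)]]
sy=[onz(f,*p,.053)[:2] for p in [(262,240.5),(365,240.5)]]
print("corners",(A+B)/2-.07*y,"stopx",(sf[0]+sf[1])/2,"sy",(sy[0]+sy[1])/2-.03*y)
b=onz(f,316.5,343,s["position"][2]+.0206)
bc=b+s["tool_rot"][:,2]*.034
print("blank top",b,"bottom",bc)
```

```text
th 0.07627421101640103 0.0900611884625079
corners [0.48536447 0.09223394] stopx [0.48262727 0.12774392] sy [0.48537917 0.09257441]
blank top [0.48609223 0.09286668 0.06726467] bottom [0.48641176 0.09268107 0.03326668]
```

>>> apply_moves(commands=[{"dx":-0.001,"dy":0,"dz":0.006,"roll":0,"jaw":0.05},{"dx":0,"dy":0,"dz":0.006,"roll":0,"jaw":0.05},{"dx":0,"dy":0,"dz":0.0,"roll":0,"jaw":0.05}])

```text
t: 6.6
position: [0.4868, 0.0918, 0.0356]
tool_rot: [[0.997, 0.077, 0.013], [0.077, -0.997, -0.006], [0.013, 0.007, -1.0]]
ft_force: [-0.2, -0.0, 0.1]
finger_gap: 0.641
```

```bash
python3 plan.py .4853 .0918 .027 .079 .015
```

```text
from [0.4868 0.0918 0.0356] ang 0.077 n 1 F [-0.2 -0.   0.1] gap 54.7 t 6.6
[{"dx": -0.0015, "dy": -0.0001, "dz": 0.0086, "roll": -0.002}]
```

>>> apply_moves(commands=[{"dx":-0.0018,"dy":0,"dz":0.002,"roll":0,"jaw":0.05},{"dx":0,"dy":0,"dz":0.003,"roll":0,"jaw":0.05},{"dx":0,"dy":0,"dz":0.002,"roll":0,"jaw":0.05},{"dx":0,"dy":0,"dz":0.0,"roll":0,"jaw":0.05}])

```text
t: 7.0
position: [0.4849, 0.0916, 0.0279]
tool_rot: [[0.997, 0.077, 0.013], [0.077, -0.997, -0.006], [0.013, 0.007, -1.0]]
ft_force: [-0.6, -0.5, -1.5]
finger_gap: 0.642
```

```bash
python3 plan.py .4853 .0918 .027 .079 .015
```

```text
from [0.4849 0.0916 0.0279] ang 0.077 n 1 F [-0.6 -0.5 -1.5] gap 54.9 t 7.0
[{"dx": 0.0004, "dy": -0.0002, "dz": 0.0009, "roll": -0.002}]
```

>>> apply_moves(commands=[{"dx":0,"dy":0,"dz":0.0015,"roll":0,"jaw":0.05},{"dx":0,"dy":0,"dz":0.0,"roll":0,"jaw":0.05},{"dx":0,"dy":0,"dz":0.001,"roll":0,"jaw":0.05}])

```text
t: 7.3
position: [0.4854, 0.0916, 0.0256]
tool_rot: [[0.997, 0.077, 0.014], [0.077, -0.997, -0.006], [0.014, 0.007, -1.0]]
ft_force: [0.9, 0.6, 0.1]
finger_gap: 0.646
```

>>> apply_moves(commands=[{"dx":0,"dy":0,"dz":0,"roll":0,"jaw":0.085},{"dx":0,"dy":0,"dz":0.0,"roll":0,"jaw":0.085},{"dx":0,"dy":0,"dz":0,"roll":0,"jaw":0.085},{"dx":0,"dy":0,"dz":0,"roll":0,"jaw":0.085},{"dx":0,"dy":0,"dz":-0.01,"roll":0,"jaw":0.085},{"dx":0,"dy":0,"dz":-0.02,"roll":0,"jaw":0.085},{"dx":0,"dy":0,"dz":-0.03,"roll":0,"jaw":0.085},{"dx":0,"dy":0,"dz":-0.03,"roll":0,"jaw":0.085},{"dx":0,"dy":0,"dz":-0.03,"roll":0,"jaw":0.085},{"dx":0,"dy":0,"dz":-0.03,"roll":0,"jaw":0.085},{"dx":0,"dy":0,"dz":0,"roll":0,"jaw":0.085}])

```text
t: 8.4
position: [0.4831, 0.0925, 0.1854]
tool_rot: [[0.997, 0.077, 0.016], [0.077, -0.997, -0.006], [0.015, 0.007, -1.0]]
ft_force: [0.8, -0.2, 0.2]
finger_gap: 0.997
```

```bash
python3 wr.py w6;python3 - <<'E'
from rig import viewer
import cv2
f=viewer.grab_frame("scene");c=f["color"][:,:,::-1]
cv2.imwrite("pics/s6.png",cv2.resize(c[180:290,330:450],None,fx=5,fy=5,interpolation=cv2.INTER_CUBIC))
E
```

```text
[0.4831 0.0925 0.1854] [[0.9969, 0.0769, 0.0159], [0.077, -0.997, -0.0055], [0.0154, 0.0067, -0.9999]] 8.4 [[0.9969, 0.069, 0.0372, 0.4752], [0.0766, -0.9582, -0.2757, 0.163], [0.0166, 0.2777, -0.9605, 0.3279], [0.0, 0.0, 0.0, 1.0]]
```

View pics/w6.png

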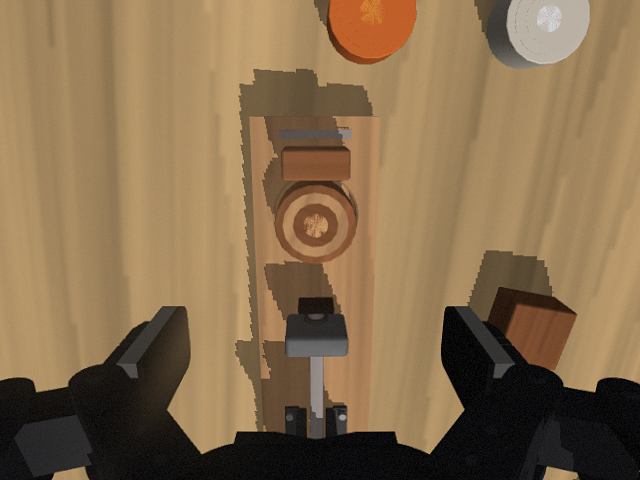

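View pics/s6.png

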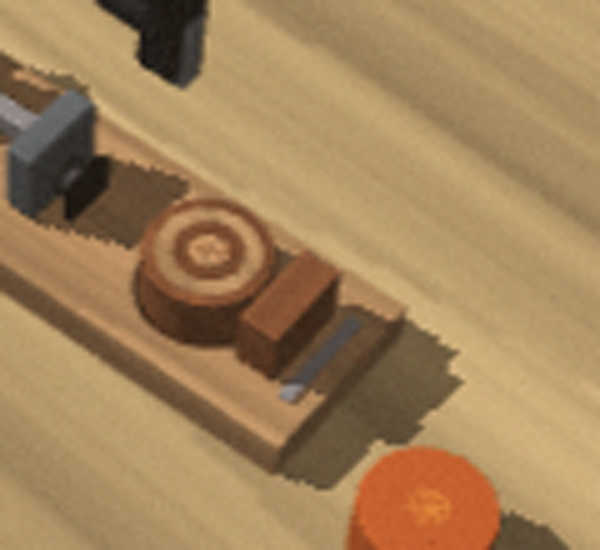

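The blank sits in the pocket, with its top at (316,224) in the wrist view and below the stop's top. I'll check height and flatness with the depth image, then plan the trigger approach.

```bash
python3 - <<'E'
from h import *
f=pickle.load(open("w6.pkl","rb"));D=f["depth"]
for u,v in [(316,224),(296,224),(338,224),(316,200),(316,248),(316,165),(270,280)]:
    d,o=ray(f,u,v); z=np.median(D[v-1:v+2,u-1:u+2]); print((u,v),(o+d*z).round(4))
g=f; th=.079
y=np.array([-np.sin(th),np.cos(th)]);P=np.array([.4854,.0924])
grip=P-.255*y;print("grip",grip, "tcp push start",grip-.024*y, "jig org",P-.12*y)
E
python3 plan.py .505 -.20 .20 .079 .04
```

```text
(316, 224) [0.4858 0.0921 0.0465]
(296, 224) [0.4724 0.0911 0.0464]
(338, 224) [0.5006 0.0932 0.0466]
(316, 200) [0.4845 0.1084 0.0463]
(316, 248) [0.4871 0.0751 0.0462]
(316, 165) [0.4826 0.1322 0.0529]
(270, 280) [0.4552 0.0395 0.0218]
grip [ 0.50552405 -0.16180469] tcp push start [ 0.50741808 -0.18572983] jig org [ 0.49487014 -0.02722573]
from [0.4806 0.0924 0.1809] ang 0.0769 n 8 F [-0.9 -1.  -0.3] gap 84.7 t 8.5
[{"dx": 0.0002, "dy": 0.0367, "dz": -0.0024, "roll": -0.0}, {"dx": 0.0002, "dy": 0.0367, "dz": -0.0024, "roll": -0.0}, {"dx": 0.0002, "dy": 0.0367, "dz": -0.0024, "roll": -0.0}, {"dx": 0.0002, "dy": 0.0367, "dz": -0.0024, "roll": -0.0}, {"dx": 0.0002, "dy": 0.0367, "dz": -0.0024, "roll": -0.0}, {"dx": 0.0002, "dy": 0.0367, "dz": -0.0024, "roll": -0.0}, {"dx": 0.0002, "dy": 0.0367, "dz": -0.0024, "roll": -0.0}, {"dx": 0.0002, "dy": 0.0367, "dz": -0.0024, "roll": -0.0}]
```

The blank is seated: its top is 46.2–46.6 mm across the face, flat, against 46 expected. Next I'll go behind the trigger with the fingers shut and push from its -y side.

>>> apply_moves(commands=[{"dx":0,"dy":0.02,"dz":-0.003,"roll":0,"jaw":0},{"dx":0,"dy":0.036,"dz":-0.003,"roll":0,"jaw":0},{"dx":0,"dy":0.036,"dz":-0.003,"roll":0,"jaw":0},{"dx":0,"dy":0.036,"dz":-0.002,"roll":0,"jaw":0},{"dx":0,"dy":0.036,"dz":-0.002,"roll":0,"jaw":0},{"dx":0,"dy":0.036,"dz":-0.002,"roll":0,"jaw":0},{"dx":0,"dy":0.036,"dz":0,"roll":0,"jaw":0},{"dx":0,"dy":0.03,"dz":0,"roll":0,"jaw":0},{"dx":0,"dy":0.015,"dz":0,"roll":0,"jaw":0},{"dx":0,"dy":0.0,"dz":0,"roll":0,"jaw":0}])

```text
t: 9.5
position: [0.4924, -0.1936, 0.1783]
tool_rot: [[0.997, 0.08, -0.023], [0.08, -0.997, 0.008], [-0.022, -0.009, -1.0]]
ft_force: [0.1, 1.0, 0.1]
finger_gap: -0.002
```

```bash
python3 wr.py w7; python3 plan.py .5075 -.195 .096 .079 .03
```

```text
[ 0.4924 -0.1936  0.1783] [[0.9966, 0.0798, -0.0227], [0.08, -0.9968, 0.0075], [-0.022, -0.0093, -0.9997]] 9.5 [[0.9966, 0.0824, 0.0009, 0.4897], [0.0797, -0.9615, -0.263, -0.1249], [-0.0208, 0.2622, -0.9648, 0.3218], [0.0, 0.0, 0.0, 1.0]]
from [ 0.4922 -0.1925  0.1781] ang 0.0809 n 3 F [0.6 0.7 0.1] gap -0.1 t 9.55
[{"dx": 0.005, "dy": 0.0012, "dz": 0.0274, "roll": 0.001}, {"dx": 0.005, "dy": 0.0012, "dz": 0.0274, "roll": 0.001}, {"dx": 0.005, "dy": 0.0012, "dz": 0.0274, "roll": 0.001}]
```

View pics/w7.png

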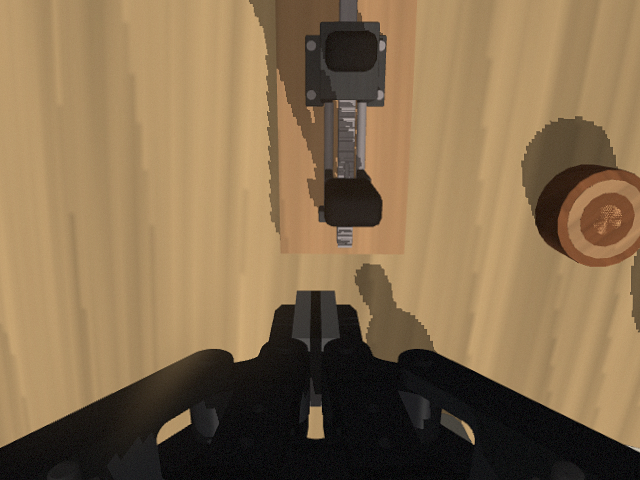

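The wrist view shows the black grip's top at x 325–382, y 178–226, with the shut fingers behind it at (316,300). The fingers need to move about +x to line up.

Run:
```python
from h import *
f=pickle.load(open("w7.pkl","rb"));D=f["depth"]
for p in [(354,203),(326,203),(382,203),(354,179),(354,226)]:
    print(p,onz(f,*p,.135).round(4), onz(f,*p,.135)[:2]@np.array([.0789,-.9969]))
th=.079;y=np.array([-np.sin(th),np.cos(th)])
```

```text
(354, 203) [ 0.5056 -0.1585  0.135 ] 0.19789011679223628
(326, 203) [ 0.4933 -0.1595  0.135 ] 0.1979534247605541
(382, 203) [ 0.5178 -0.1575  0.135 ] 0.1978206879283387
(354, 179) [ 0.5045 -0.148   0.135 ] 0.18733897294676866
(354, 226) [ 0.5067 -0.1688  0.135 ] 0.20828604749840218
```

>>> apply_moves(commands=[{"dx":0.006,"dy":0.001,"dz":0.02,"roll":0,"jaw":0},{"dx":0.006,"dy":0.001,"dz":0.02,"roll":0,"jaw":0},{"dx":0.004,"dy":0.001,"dz":0.02,"roll":0,"jaw":0},{"dx":0.002,"dy":0.001,"dz":0.015,"roll":0,"jaw":0},{"dx":0,"dy":0,"dz":0,"roll":0,"jaw":0}])

```text
t: 10.05
position: [0.5083, -0.1864, 0.0988]
tool_rot: [[0.996, 0.087, -0.026], [0.087, -0.996, 0.012], [-0.025, -0.014, -1.0]]
ft_force: [-1.0, -0.1, 0.1]
finger_gap: 0.0
```

```bash
python3 wr.py w8; python3 plan.py .5075 -.187 .096 .079 .03
python3 - <<'E'
from rig import telemetry,viewer
import numpy as np,pickle,cv2
f=viewer.grab_frame("scene");pickle.dump(f,open("s8.pkl","wb"))
c=f["color"][:,:,::-1];cv2.imwrite("pics/s8.png",cv2.resize(c[130:290,250:420],None,fx=3.5,fy=3.5,interpolation=cv2.INTER_CUBIC))
E
```

```text
[ 0.5083 -0.1864  0.0988] [[0.9959, 0.0867, -0.0259], [0.0871, -0.9961, 0.0122], [-0.0248, -0.0144, -0.9996]] 10.05 [[0.9959, 0.09, -0.0003, 0.5057], [0.0868, -0.9621, -0.2583, -0.1184], [-0.0235, 0.2573, -0.9661, 0.2427], [0.0, 0.0, 0.0, 1.0]]
from [ 0.5088 -0.1867  0.0999] ang 0.0871 n 1 F [0.7 0.3 0.6] gap 0.1 t 10.1
[{"dx": -0.0013, "dy": 0.0002, "dz": 0.0039, "roll": 0.008}]
```

View pics/w8.png

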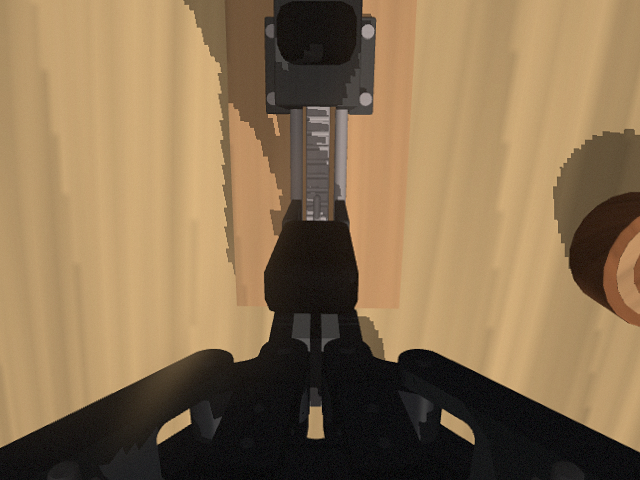

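View pics/s8.png

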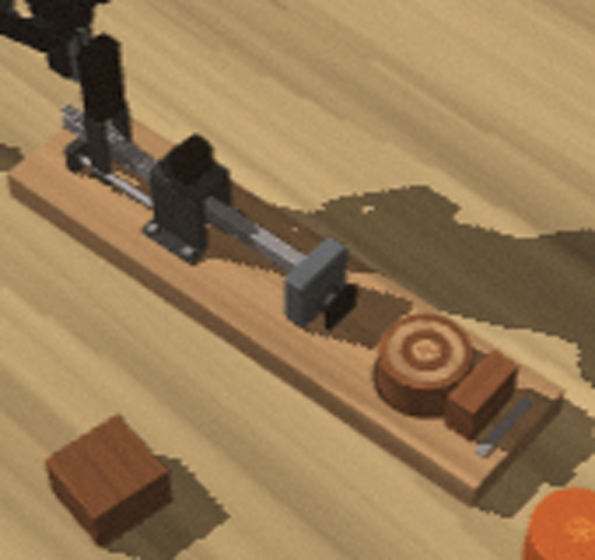

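Fingers are centred just behind the grip, and the scene view shows jaw, pad and blank clearly. I'll start the first pump gently.

>>> apply_moves(commands=[{"dx":-0.001,"dy":-0.003,"dz":0,"roll":0.008,"jaw":0},{"dx":0,"dy":-0.003,"dz":0,"roll":0,"jaw":0},{"dx":0,"dy":-0.003,"dz":0,"roll":0,"jaw":0},{"dx":0,"dy":-0.003,"dz":0,"roll":0,"jaw":0}])

```text
t: 10.55
position: [0.5092, -0.1786, 0.1048]
tool_rot: [[0.997, 0.08, -0.016], [0.08, -0.997, -0.001], [-0.016, 0.0, -1.0]]
ft_force: [0.7, -7.4, -4.2]
finger_gap: 0.001
```

>>> apply_moves(commands=[{"dx":0,"dy":0,"dz":0,"roll":0,"jaw":0}])

```text
t: 10.65
position: [0.5093, -0.1793, 0.1052]
tool_rot: [[0.997, 0.08, -0.015], [0.08, -0.997, -0.004], [-0.015, 0.002, -1.0]]
ft_force: [-0.3, -2.3, -1.6]
finger_gap: -0.0
```

>>> apply_moves(commands=[{"dx":0,"dy":0,"dz":0,"roll":0,"jaw":0}])

```text
t: 10.75
position: [0.5094, -0.1797, 0.1056]
tool_rot: [[0.997, 0.08, -0.014], [0.08, -0.997, -0.004], [-0.015, 0.003, -1.0]]
ft_force: [0.1, -2.1, -2.1]
finger_gap: 0.002
```

>>> apply_moves(commands=[{"dx":-0.001,"dy":-0.005,"dz":0.002,"roll":0,"jaw":0},{"dx":-0.001,"dy":-0.005,"dz":0.002,"roll":0,"jaw":0},{"dx":-0.001,"dy":-0.005,"dz":0.002,"roll":0,"jaw":0},{"dx":0,"dy":-0.005,"dz":0.002,"roll":0,"jaw":0}])

```text
t: 11.15
position: [0.5092, -0.1689, 0.1055]
tool_rot: [[0.997, 0.082, -0.002], [0.082, -0.996, -0.026], [-0.004, 0.026, -1.0]]
ft_force: [-4.2, -8.9, 3.4]
finger_gap: -0.0
```

```bash
cat > look.py <<'E'
import sys
from h import *
from rig import telemetry,viewer
f=viewer.grab_frame("scene");n=sys.argv[1];pickle.dump(f,open(n+".pkl","wb"))
c=f["color"][:,:,::-1]
cv2.imwrite("pics/"+n+".png",cv2.resize(c[185:260,310:410],None,fx=7,fy=7,interpolation=cv2.INTER_CUBIC))
s=telemetry.state();print(s["t"],s["position"].round(4),s["ft_force"].round(1),"tcp jig y",round(float((s["position"][:2]-[.49487,-.02723])@[-.0789,.9969])*1e3,1))
E
python3 look.py s9
```

```text
11.2 [ 0.5093 -0.1684  0.1055] [-2.9 -7.6  3.9] tcp jig y -141.8
```

View pics/s9.png

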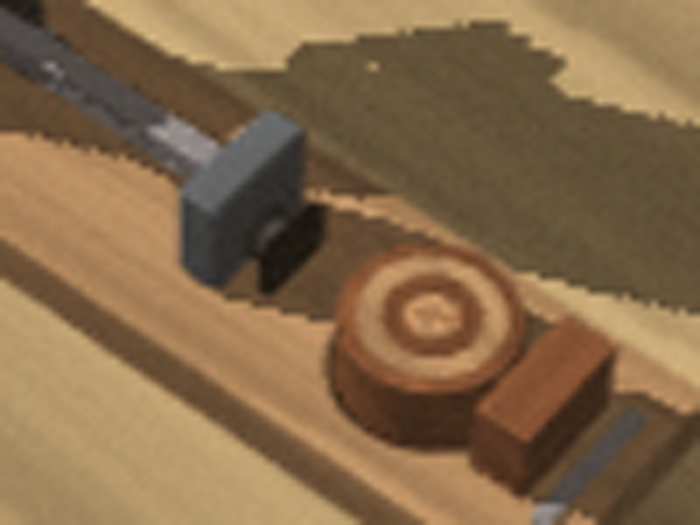

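>>> apply_moves(commands=[{"dx":-0.002,"dy":-0.009,"dz":0.001,"roll":0,"jaw":0},{"dx":-0.001,"dy":-0.009,"dz":0.001,"roll":0,"jaw":0}])

```text
t: 11.4
position: [0.5089, -0.1622, 0.1062]
tool_rot: [[0.996, 0.087, 0.012], [0.088, -0.995, -0.054], [0.007, 0.055, -0.998]]
ft_force: [1.4, -43.3, -14.5]
finger_gap: 0.002
```

```bash
python3 look.py s10
```

```text
11.45 [ 0.5089 -0.1625  0.1062] [  2.8 -31.3 -10.8] tcp jig y -136.0
```

View pics/s10.png

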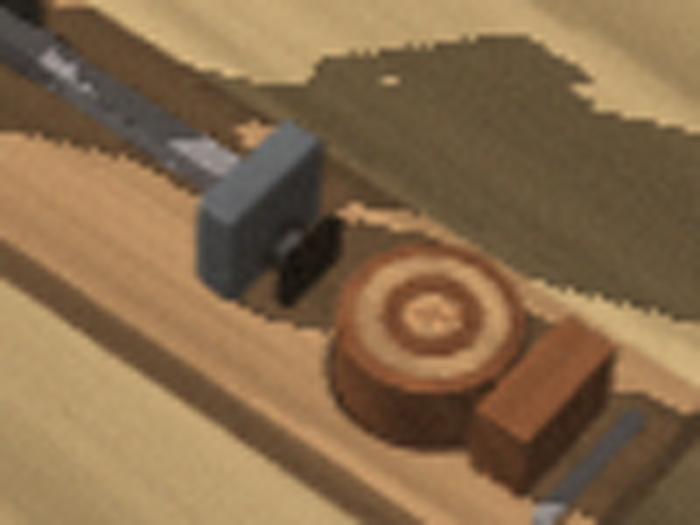

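The stroke hit its end stop with a 43 N spike on the fingers, so later strokes will be gentler. The jaw advanced. I'm backing off to let the trigger return.

>>> apply_moves(commands=[{"dx":0,"dy":0.008,"dz":0,"roll":0,"jaw":0},{"dx":0,"dy":0.015,"dz":0,"roll":0,"jaw":0},{"dx":0,"dy":0.005,"dz":0,"roll":0,"jaw":0}])

```text
t: 11.75
position: [0.5119, -0.1929, 0.1091]
tool_rot: [[0.996, 0.086, 0.015], [0.086, -0.995, -0.057], [0.01, 0.058, -0.998]]
ft_force: [0.4, -0.5, 1.1]
finger_gap: -0.001
```

```bash
python3 look.py s11; python3 wr.py w11
```

```text
11.8 [ 0.5119 -0.1931  0.1091] [ 0.7 -0.1  0.4] tcp jig y -166.7
[ 0.5119 -0.1931  0.1091] [[0.9962, 0.0856, 0.0146], [0.0863, -0.9946, -0.0575], [0.0096, 0.0585, -0.9982]] 11.8 [[0.9962, 0.0777, 0.0383, 0.5035], [0.086, -0.9418, -0.325, -0.1153], [0.0108, 0.3271, -0.9449, 0.2477], [0.0, 0.0, 0.0, 1.0]]
```

View pics/s11.png

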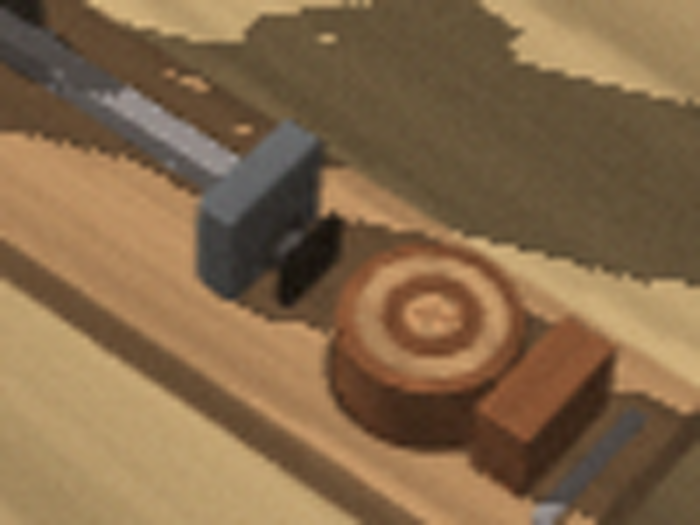

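View pics/w11.png

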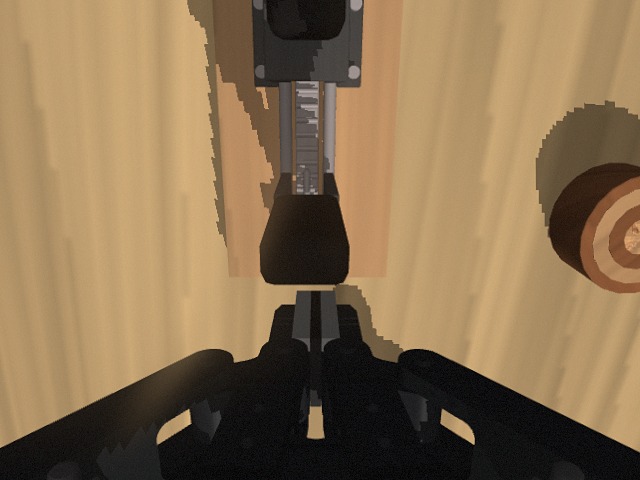

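The jaw held its advance. Pushing at the fingertips tilts the wrist a little each time, so I'll pinch the grip front to back instead. That is allowed, aligns the gripper and works both ways. I'm raising and rolling 90° above the grip.

```bash
python3 plan.py .5055 -.1605 .175 -1.492 .03
```

```text
from [ 0.5117 -0.1924  0.1088] ang 0.0866 n 12 F [-0.1  0.4 -0.1] gap -0.2 t 11.85
[{"dx": -0.0003, "dy": -0.0027, "dz": -0.0055, "roll": 0.132}, {"dx": -0.0006, "dy": -0.0026, "dz": -0.0055, "roll": 0.132}, {"dx": -0.001, "dy": -0.0025, "dz": -0.0055, "roll": 0.132}, {"dx": -0.0013, "dy": -0.0024, "dz": -0.0055, "roll": 0.132}, {"dx": -0.0016, "dy": -0.0022, "dz": -0.0055, "roll": 0.132}, {"dx": -0.0019, "dy": -0.002, "dz": -0.0055, "roll": 0.132}, {"dx": -0.0021, "dy": -0.0017, "dz": -0.0055, "roll": 0.132}, {"dx": -0.0023, "dy": -0.0014, "dz": -0.0055, "roll": 0.132}, {"dx": -0.0025, "dy": -0.0011, "dz": -0.0055, "roll": 0.132}, {"dx": -0.0026, "dy": -0.0008, "dz": -0.0055, "roll": 0.132}, {"dx": -0.0027, "dy": -0.0004, "dz": -0.0055, "roll": 0.132}, {"dx": -0.0027, "dy": -0.0, "dz": -0.0055, "roll": 0.132}]
```

>>> apply_moves(commands=[{"dx":0,"dy":0.003,"dz":-0.02,"roll":0,"jaw":0},{"dx":0,"dy":0.002,"dz":-0.025,"roll":0,"jaw":0.04},{"dx":0,"dy":0,"dz":-0.02,"roll":0,"jaw":0.04},{"dx":0,"dy":0,"dz":0,"roll":0,"jaw":0.04}])

```text
t: 12.25
position: [0.51, -0.1895, 0.1739]
tool_rot: [[0.996, 0.087, 0.009], [0.087, -0.995, -0.049], [0.005, 0.05, -0.999]]
ft_force: [0.4, -0.3, 0.7]
finger_gap: 0.469
```

```bash
python3 plan.py .5055 -.1605 .180 -1.492 .03
```

```text
from [ 0.51   -0.1895  0.1739] ang 0.0872 n 12 F [ 0.4 -0.3  0.7] gap 40.1 t 12.25
[{"dx": -0.0002, "dy": -0.0024, "dz": -0.0005, "roll": 0.132}, {"dx": -0.0005, "dy": -0.0024, "dz": -0.0005, "roll": 0.132}, {"dx": -0.0008, "dy": -0.0023, "dz": -0.0005, "roll": 0.132}, {"dx": -0.0011, "dy": -0.0022, "dz": -0.0005, "roll": 0.132}, {"dx": -0.0014, "dy": -0.002, "dz": -0.0005, "roll": 0.132}, {"dx": -0.0016, "dy": -0.0018, "dz": -0.0005, "roll": 0.132}, {"dx": -0.0018, "dy": -0.0016, "dz": -0.0005, "roll": 0.132}, {"dx": -0.002, "dy": -0.0013, "dz": -0.0005, "roll": 0.132}, {"dx": -0.0022, "dy": -0.0011, "dz": -0.0005, "roll": 0.132}, {"dx": -0.0023, "dy": -0.0008, "dz": -0.0005, "roll": 0.132}, {"dx": -0.0024, "dy": -0.0005, "dz": -0.0005, "roll": 0.132}, {"dx": -0.0024, "dy": -0.0001, "dz": -0.0005, "roll": 0.132}]
```

>>> apply_moves(commands=[{"dx":0,"dy":-0.0024,"dz":0,"roll":0.132,"jaw":0.042},{"dx":-0.0005,"dy":-0.0024,"dz":0,"roll":0.132,"jaw":0.042},{"dx":-0.001,"dy":-0.0023,"dz":0,"roll":0.132,"jaw":0.042},{"dx":-0.001,"dy":-0.0022,"dz":0,"roll":0.132,"jaw":0.042},{"dx":-0.0014,"dy":-0.002,"dz":0,"roll":0.132,"jaw":0.042},{"dx":-0.0016,"dy":-0.0018,"dz":0,"roll":0.132,"jaw":0.042},{"dx":-0.0018,"dy":-0.0016,"dz":0,"roll":0.132,"jaw":0.042},{"dx":-0.002,"dy":-0.0013,"dz":0,"roll":0.132,"jaw":0.042},{"dx":-0.0022,"dy":-0.001,"dz":0,"roll":0.132,"jaw":0.042},{"dx":-0.0023,"dy":-0.0008,"dz":0,"roll":0.132,"jaw":0.042},{"dx":-0.0024,"dy":-0.0005,"dz":0,"roll":0.132,"jaw":0.042},{"dx":-0.0024,"dy":0,"dz":0,"roll":0.132,"jaw":0.042}])

```text
t: 13.45
position: [0.4993, -0.1468, 0.1559]
tool_rot: [[0.014, -1.0, -0.01], [-1.0, -0.014, -0.028], [0.028, 0.011, -1.0]]
ft_force: [0.8, 0.4, -1.1]
finger_gap: 0.493
```

```bash
python3 wr.py w12; python3 plan.py .5055 -.1605 .180 -1.492 .03
```

```text
[ 0.4993 -0.1468  0.1559] [[0.0142, -0.9998, -0.0105], [-0.9995, -0.0139, -0.0279], [0.0277, 0.0108, -0.9996]] 13.45 [[0.0138, -0.9594, -0.2817, 0.5695], [-0.9996, -0.0059, -0.0289, -0.141], [0.0261, 0.282, -0.9591, 0.298], [0.0, 0.0, 0.0, 1.0]]
from [ 0.4989 -0.1463  0.1555] ang -1.56 n 1 F [-1.   0.7 -1. ] gap 42.3 t 13.5
[{"dx": 0.0143, "dy": -0.0064, "dz": -0.0245, "roll": -0.068}]
```

View pics/w12.png

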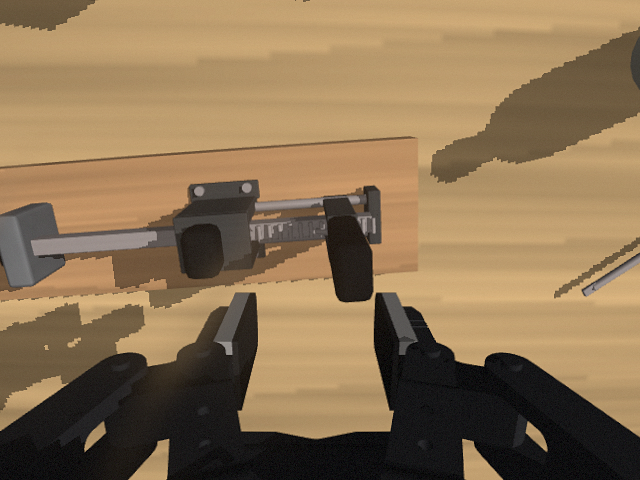

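The wrist view shows the grip with its top near (352,275), to the right of the finger gap centre (316,300). I'll re-centre on it.

>>> apply_moves(commands=[{"dx":0.007,"dy":-0.003,"dz":-0.006,"roll":-0.034,"jaw":0.042},{"dx":0.007,"dy":-0.003,"dz":-0.004,"roll":-0.034,"jaw":0.042},{"dx":0,"dy":0,"dz":0,"roll":0,"jaw":0.042}])

```text
t: 13.8
position: [0.5038, -0.1572, 0.1621]
tool_rot: [[0.089, -0.996, -0.017], [-0.996, -0.089, -0.023], [0.021, 0.019, -1.0]]
ft_force: [0.5, 0.4, 0.0]
finger_gap: 0.491
```

```bash
python3 wr.py w13; python3 plan.py .5055 -.1605 .10 -1.492 .02
```

```text
[ 0.5038 -0.1572  0.1621] [[0.0894, -0.9959, -0.0167], [-0.9958, -0.089, -0.0226], [0.021, 0.0186, -0.9996]] 13.8 [[0.0891, -0.9539, -0.2866, 0.5746], [-0.9958, -0.0797, -0.0443, -0.147], [0.0194, 0.2894, -0.957, 0.3036], [0.0, 0.0, 0.0, 1.0]]
from [ 0.5033 -0.1568  0.1616] ang -1.4821 n 4 F [ 0.4  0.2 -0.2] gap 41.8 t 13.85
[{"dx": 0.001, "dy": -0.0005, "dz": 0.0154, "roll": 0.002}, {"dx": 0.001, "dy": -0.0005, "dz": 0.0154, "roll": 0.002}, {"dx": 0.001, "dy": -0.0005, "dz": 0.0154, "roll": 0.002}, {"dx": 0.001, "dy": -0.0005, "dz": 0.0154, "roll": 0.002}]
```

View pics/w13.png

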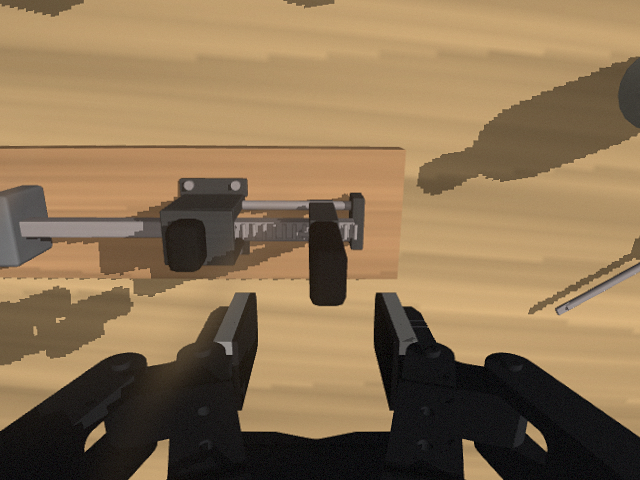

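Run:
```python
from h import *
f=pickle.load(open("w13.pkl","rb"))
for p in [(328,304),(328,250),(311,280),(346,280)]: print(p,onz(f,*p,.135).round(4))
```

```text
(328, 304) [ 0.4951 -0.1629  0.135 ]
(328, 250) [ 0.5194 -0.1605  0.135 ]
(311, 280) [ 0.5055 -0.1547  0.135 ]
(346, 280) [ 0.5067 -0.1694  0.135 ]
```

>>> apply_moves(commands=[{"dx":0.0012,"dy":-0.001,"dz":0.014,"roll":0.002,"jaw":0.042},{"dx":0.0012,"dy":-0.001,"dz":0.014,"roll":0.002,"jaw":0.042},{"dx":0.001,"dy":-0.001,"dz":0.014,"roll":0.002,"jaw":0.042},{"dx":0,"dy":-0.001,"dz":0.01,"roll":0.002,"jaw":0.042},{"dx":0,"dy":0,"dz":0,"roll":0,"jaw":0.042}])

```text
t: 14.35
position: [0.5043, -0.1589, 0.1013]
tool_rot: [[0.081, -0.996, -0.023], [-0.997, -0.081, -0.018], [0.016, 0.025, -1.0]]
ft_force: [-0.3, 0.5, -0.1]
finger_gap: 0.492
```

```bash
python3 wr.py w14; python3 plan.py .5055 -.1605 .10 -1.492 .02
```

```text
[ 0.5043 -0.1589  0.1013] [[0.0813, -0.9964, -0.0234], [-0.9966, -0.0809, -0.0181], [0.0162, 0.0248, -0.9996]] 14.35 [[0.081, -0.9526, -0.2932, 0.5762], [-0.9966, -0.0731, -0.0378, -0.1499], [0.0146, 0.2953, -0.9553, 0.2425], [0.0, 0.0, 0.0, 1.0]]
from [ 0.5046 -0.1591  0.102 ] ang -1.4893 n 1 F [ 0.5  0.4 -0.7] gap 42.2 t 14.4
[{"dx": 0.0015, "dy": -0.0008, "dz": 0.002, "roll": 0.003}]
```

View pics/w14.png

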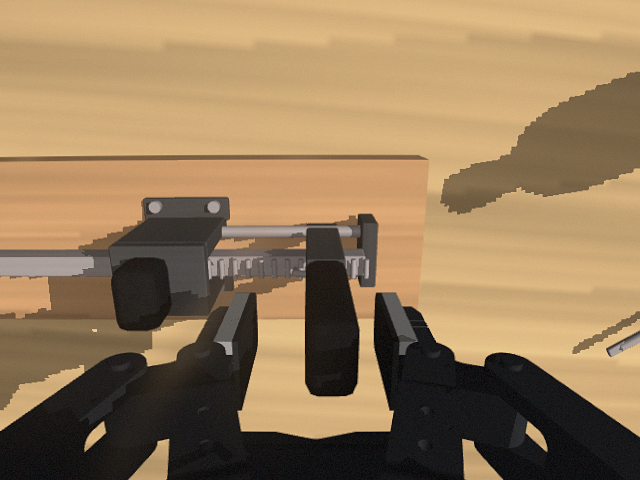

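The grip stands between the fingers, a few mm nearer the right one. I'll shift about 3 mm and close gently.

>>> apply_moves(commands=[{"dx":0.003,"dy":0,"dz":0.001,"roll":0,"jaw":0.042},{"dx":0,"dy":0,"dz":0,"roll":0,"jaw":0.03},{"dx":0,"dy":0,"dz":0,"roll":0,"jaw":0.01},{"dx":0,"dy":0,"dz":0,"roll":0,"jaw":0.01},{"dx":0,"dy":0,"dz":0,"roll":0,"jaw":0.01},{"dx":0,"dy":0,"dz":0,"roll":0,"jaw":0.01}], force=40)

```text
t: 15.0
position: [0.5057, -0.163, 0.1021]
tool_rot: [[0.079, -0.997, -0.02], [-0.997, -0.079, -0.018], [0.016, 0.022, -1.0]]
ft_force: [1.3, -1.4, -1.8]
finger_gap: 0.184
```

```bash
python3 look.py s15
```

```text
15.05 [ 0.5057 -0.163   0.1021] [ 1.2 -2.8 -1.7] tcp jig y -136.2
```

Pinched at 15.7 mm opening with the trigger at rest (TCP jig y = -136.2). Second stroke:

>>> apply_moves(commands=[{"dx":-0.005,"dy":0,"dz":0,"roll":0,"jaw":0.01},{"dx":-0.005,"dy":0,"dz":0,"roll":0,"jaw":0.01},{"dx":-0.005,"dy":0,"dz":0,"roll":0,"jaw":0.01}])

```text
t: 15.35
position: [0.5048, -0.1514, 0.1021]
tool_rot: [[0.08, -0.997, -0.019], [-0.997, -0.079, -0.026], [0.024, 0.021, -0.999]]
ft_force: [0.7, -8.5, -2.8]
finger_gap: 0.179
```

```bash
python3 look.py s16
```

```text
15.4 [ 0.5048 -0.1507  0.1022] [ 1.3 -6.3 -3.5] tcp jig y -123.9
```

>>> apply_moves(commands=[{"dx":-0.005,"dy":0,"dz":0,"roll":0,"jaw":0.01},{"dx":-0.004,"dy":0,"dz":0,"roll":0,"jaw":0.01}])

```text
t: 15.6
position: [0.5042, -0.1443, 0.1022]
tool_rot: [[0.08, -0.997, -0.018], [-0.996, -0.079, -0.03], [0.029, 0.02, -0.999]]
ft_force: [-0.3, -9.4, -3.8]
finger_gap: 0.182
```

```bash
python3 look.py s17
```

```text
15.65 [ 0.5042 -0.1438  0.1022] [ 0.8 -7.1 -3.9] tcp jig y -117.0
```

View pics/s17.png

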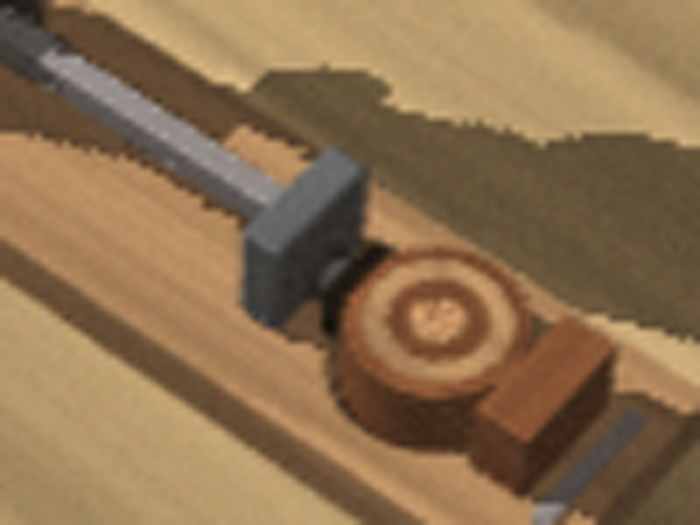

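```bash
cat > jaw.py <<'E'
from h import *
O=np.array([.49487,-.02723]);X=np.array([.9969,.0789]);Y=np.array([-.0789,.9969])
def jy(name,u,v,z,k=7,x0=310,y0=185):
    f=pickle.load(open(name+".pkl","rb"))
    p=onz(f,(u+.5)/k-.5+x0,(v+.5)/k-.5+y0,z)[:2]-O
    return (p@X*1e3).round(1),(p@Y*1e3).round(1)
E
python3 - <<'E'
from jaw import *
print("s8 jaw",jy("s8",347,257,.06,3.5,250,130))
for n,p in [("s9",(304,130)),("s10",(322,140)),("s11",(322,140)),("s17",(367,178))]: print(n,"jaw front-top +x corner",jy(n,*p,.06))
for n,p in [("s9",(432,315)),("s11",(432,315)),("s17",(439,320))]: print(n,"blank",jy(n,*p,.046))
E
```

```text
s8 jaw (np.float64(-15.9), np.float64(45.8))
s9 jaw front-top +x corner (np.float64(-21.4), np.float64(52.7))
s10 jaw front-top +x corner (np.float64(-21.8), np.float64(59.2))
s11 jaw front-top +x corner (np.float64(-21.8), np.float64(59.2))
s17 jaw front-top +x corner (np.float64(-18.8), np.float64(78.5))
s9 blank (np.float64(0.4), np.float64(118.3))
s11 blank (np.float64(0.4), np.float64(118.3))
s17 blank (np.float64(0.5), np.float64(121.0))
```

The pad now touches the blank, which shifted 2–3 mm toward the stop within the pocket's clearance. Force is still about 7 N, so the pad is barely compressed. I'll let the trigger back to rest for the next stroke.

>>> apply_moves(commands=[{"dx":0.005,"dy":0,"dz":0,"roll":0,"jaw":0.01},{"dx":0.005,"dy":0,"dz":0,"roll":0,"jaw":0.01},{"dx":0.005,"dy":0,"dz":0,"roll":0,"jaw":0.01},{"dx":0.003,"dy":0,"dz":0,"roll":0,"jaw":0.01}])

```text
t: 16.05
position: [0.5056, -0.1615, 0.1021]
tool_rot: [[0.079, -0.997, -0.018], [-0.997, -0.078, -0.026], [0.024, 0.02, -1.0]]
ft_force: [2.7, -1.7, -2.9]
finger_gap: 0.186
```

```bash
python3 look.py s18
```

```text
16.1 [ 0.5056 -0.1619  0.1022] [ 2.2 -2.8 -2.6] tcp jig y -135.1
```

View pics/s18.png

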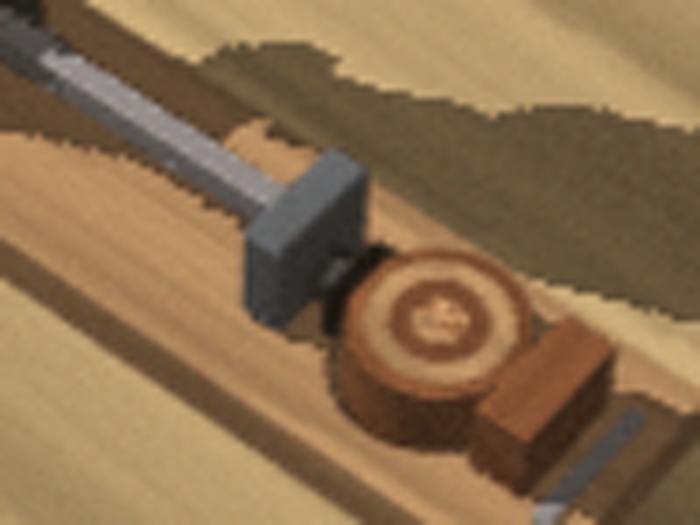

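>>> apply_moves(commands=[{"dx":0.002,"dy":0,"dz":0,"roll":0,"jaw":0.01},{"dx":0.002,"dy":0,"dz":0,"roll":0,"jaw":0.01},{"dx":0.001,"dy":0,"dz":0,"roll":0,"jaw":0.01}])

```text
t: 16.4
position: [0.5057, -0.1635, 0.1021]
tool_rot: [[0.078, -0.997, -0.02], [-0.997, -0.077, -0.018], [0.016, 0.021, -1.0]]
ft_force: [1.5, 1.4, -1.4]
finger_gap: 0.181
```

```bash
python3 look.py s19
```

```text
16.45 [ 0.5057 -0.1636  0.1021] [0.6 4.8 0.1] tcp jig y -136.8
```

The trigger is firmly at rest: +4.8 N against its stop at -136.8, which is my zero. I'll do the third stroke in small pieces, watching force against travel.

>>> apply_moves(commands=[{"dx":-0.004,"dy":0,"dz":0,"roll":0,"jaw":0.01},{"dx":-0.004,"dy":0,"dz":0,"roll":0,"jaw":0.01}])

```text
t: 16.65
position: [0.5054, -0.1591, 0.1022]
tool_rot: [[0.08, -0.997, -0.018], [-0.996, -0.08, -0.028], [0.026, 0.021, -0.999]]
ft_force: [1.0, -9.4, -5.3]
finger_gap: 0.18
```

```bash
python3 look.py s20
```

```text
16.7 [ 0.5054 -0.1588  0.1021] [ 1.  -8.5 -4.6] tcp jig y -132.0
```

>>> apply_moves(commands=[{"dx":-0.004,"dy":0,"dz":0,"roll":0,"jaw":0.01}])

```text
t: 16.8
position: [0.5053, -0.1577, 0.1022]
tool_rot: [[0.081, -0.997, -0.017], [-0.996, -0.08, -0.035], [0.033, 0.02, -0.999]]
ft_force: [1.5, -12.4, -6.0]
finger_gap: 0.178
```

```bash
python3 look.py s21
```

```text
16.85 [ 0.5053 -0.1574  0.1022] [  1.9 -10.2  -5.5] tcp jig y -130.6
```

View pics/s21.png

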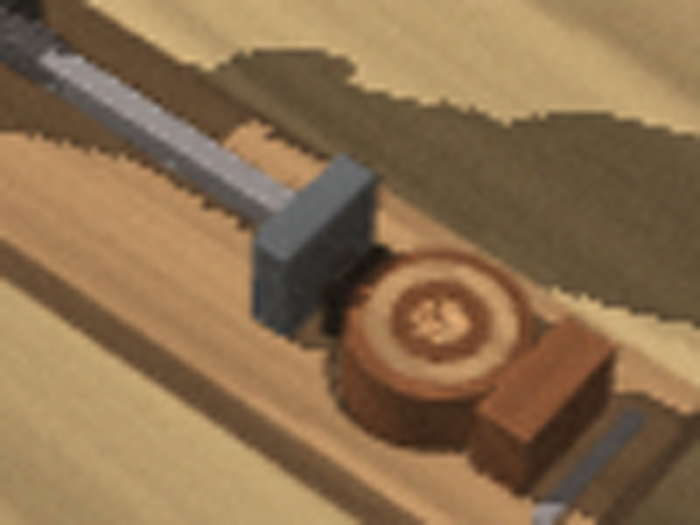

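The jaw has advanced and the pad is partly pressed, since the force rose above about 7 N. I'll quantify jaw advance and compression by image matching against the initial frame, using pad face = 47 mm + advance and the blank edge at 94 mm when it is against the stop.

```bash
cat > adv.py <<'E'
import sys
from jaw import *
# track jaw top-face centre: jig (0, 25+a, 60)
def W(y,z,x=0): return np.array([*(O+X*x/1e3+Y*y/1e3),z/1e3])
f0=pickle.load(open("s8.pkl","rb"));g=lambda f:cv2.cvtColor(f["color"],cv2.COLOR_RGB2GRAY).astype(np.float32)
def track(n,prev,ref="s8"):
    fr=pickle.load(open(ref+".pkl","rb"));f=pickle.load(open(n+".pkl","rb"));A=g(fr);B=g(f)
    # bbox of the jaw head in reference
    u,v=prev["box"][:2];w,h=prev["box"][2:]
    T=A[v:v+h,u:u+w]
    du,dv=prev["shift"]
    R=B[v+dv-4:v+dv+h+4,u+du-4:u+du+w+4]
    m=cv2.matchTemplate(R,T,cv2.TM_CCOEFF_NORMED);_,mx,_,loc=cv2.minMaxLoc(m)
    M=np.float32([[1,0,loc[0]],[0,1,loc[1]]])
    try:
        cc,M=cv2.findTransformECC(T,R,M,cv2.MOTION_AFFINE,(3,200,1e-6),None,3)
    except cv2.error as e: cc=-1
    c=M@np.array([w/2-.5,h/2-.5,1]);return c+[u+du-4-(u+w/2-.5),v+dv-4-(v+h/2-.5)],mx,cc
E
python3 - <<'E'
from adv import *
f=pickle.load(open("s8.pkl","rb"))
for y in (17,33): print([proj(f,W(y,z,x))[0].round(1).tolist() for z in (20,60) for x in (-22,22)])
p=lambda a:proj(f,W(33+a,60,-22))[0]
print(p(0),p(20)-p(0),p(40)-p(0),p(52)-p(0))
for n in ("s8","s11","s17","s19","s21"):
    im=pickle.load(open(n+".pkl","rb"))["color"][:,:,::-1]
    cv2.imwrite(f"pics/j_{n}.png",cv2.resize(im[195:240,325:380],None,fx=8,fy=8,interpolation=cv2.INTER_CUBIC))
import os
ims=[cv2.imread(f"pics/j_{n}.png") for n in ("s8","s11","s19","s21")]
cv2.imwrite("pics/j4.png",cv2.resize(np.vstack([np.hstack(ims[:2]),np.hstack(ims[2:])]),(800,655)))
E
```

```text
[[339.9, 206.7], [326.9, 218.8], [340.0, 194.7], [326.7, 207.0]]
[[345.5, 210.3], [332.6, 222.6], [345.9, 198.4], [332.5, 210.9]]
[345.88857692 198.38656513] [7.41665084 4.65118965] [14.94996097  9.37529225] [19.52713904 12.24549689]
```

View pics/j4.png

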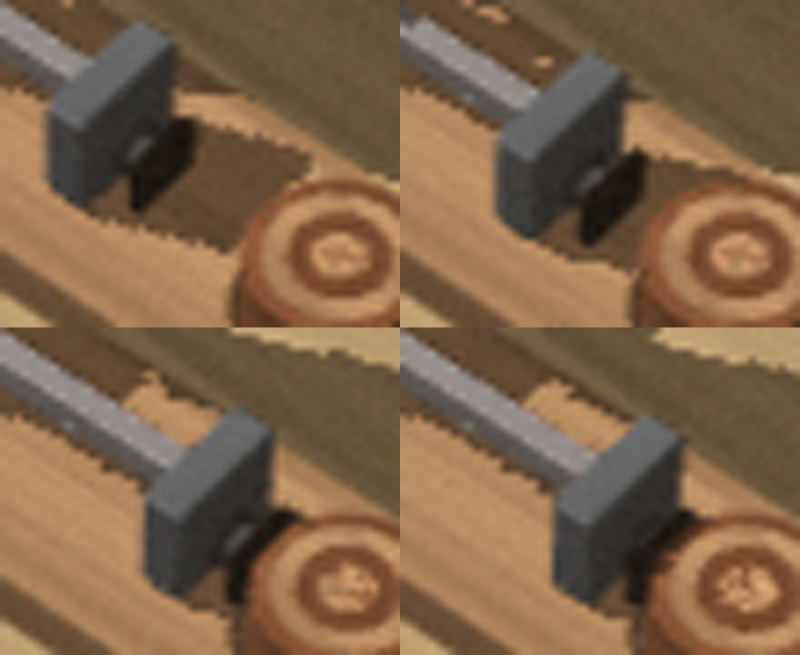

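Run:
```python
from adv import *
f=pickle.load(open("s8.pkl","rb"))
# jaw box in s8
P=dict(box=(330,196,20,27))
for n,s in [("s9",(4,2)),("s11",(7,4)),("s17",(13,9)),("s18",(13,9)),("s21",(15,10))]:
    P["shift"]=s;sh,mx,cc=track(n,P)
    c=np.array([339.5,209.0])+sh
    # best a
    best=min(np.arange(0,65,.1),key=lambda a:np.linalg.norm(proj(f,W(29+a,42,0))[0]-proj(f,W(29,42,0))[0]-sh))
    print(n,sh.round(2),round(mx,3),round(cc,3),"adv",round(best,1), "resid",(proj(f,W(29+best,42,0))[0]-proj(f,W(29,42,0))[0]-sh).round(2))
P=dict(box=(360,218,28,32))
for n in ("s11","s17","s18","s21"):
    P["shift"]=(0,0);sh,mx,cc=track(n,P)
    best=min(np.arange(-5,6,.1),key=lambda a:np.linalg.norm(proj(f,W(120+a,42,0))[0]-proj(f,W(120,42,0))[0]-sh));print("blank",n,sh.round(2),round(cc,3),round(best,1))
```

```text
s9 [4.37 2.68] 0.961 0.992 adv 11.8 resid [-0.07  0.08]
s11 [6.57 4.51] 0.944 0.989 adv 18.4 resid [ 0.15 -0.19]
s17 [13.84  6.99] 0.792 0.902 adv 35.3 resid [-0.87  1.36]
s18 [13.92  6.97] 0.79 0.895 adv 35.4 resid [-0.91  1.4 ]
s21 [15.57  7.61] 0.763 0.907 adv 39.3 resid [-1.1  1.7]
blank s11 [ 0.05 -0.14] 0.983 -0.1
blank s17 [0.56 0.78] 0.901 1.9
blank s18 [0.76 0.96] 0.917 2.5
blank s21 [0.88 1.09] 0.9 2.9
```

The scene camera is coarse (about 2.3 mm per pixel), so I'll cross-check with the top camera.

Run:
```python
from h import *
from rig import viewer,telemetry
f=viewer.grab_frame("top");pickle.dump(f,open("t21.pkl","wb"))
a=f["color"][265:320,245:345,::-1];b=pickle.load(open("top0.pkl","rb"))["color"][265:320,245:345,::-1]
cv2.imwrite("pics/t21.png",cv2.resize(np.vstack([b,a]),None,fx=5.4,fy=5.4,interpolation=cv2.INTER_CUBIC))
s=telemetry.state();print(s["position"].round(4),s["ft_force"].round(1),s["t"])
```

```text
[ 0.5053 -0.1575  0.1022] [ 1.6 -9.6 -4.5] 16.9
```

View pics/t21.png

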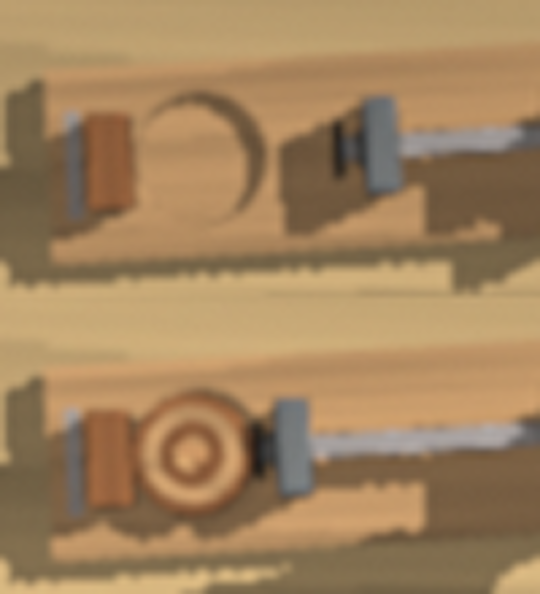

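The top view is clear: the blank sits against the stop and the pad touches it. The jaw–blank gap has shrunk from about 32 px (14 mm) to about 24 px, so compression is around 3–4 mm. I'll refine that with edge profiles along the jig axis.

```bash
cat > prof.py <<'E'
import sys
from h import *
O=np.array([.49521,-.02779]);th=.0774;X=np.array([np.cos(th),np.sin(th)]);Y=np.array([-np.sin(th),np.cos(th)])
def prof(f,z,xs,ys):
    P=np.array([[[*(O+X*x/1e3+Y*y/1e3),z/1e3] for y in ys] for x in xs]).reshape(-1,3)
    uv=proj(f,P).astype(np.float32).reshape(len(xs),len(ys),2)
    g=f["color"].astype(np.float32)
    return cv2.remap(g,uv[...,0],uv[...,1],cv2.INTER_LINEAR).mean(0)
def edge(p,ys,lo,hi,ch):  # max |gradient| subpixel
    s=p[:,ch] if ch<3 else p[:,0]-p[:,2]
    g=np.abs(np.gradient(cv2.GaussianBlur(s[None],(0,0),5)[0]));m=(ys>lo)&(ys<hi);w=(g*m)
    i=w.argmax();k=slice(max(i-8,0),i+9);return round(float((ys[k]*g[k]).sum()/g[k].sum()),2)
def run(n):
    f=pickle.load(open(n+".pkl","rb"));ys=np.arange(20,165,.25)
    a=prof(f,60,np.arange(-16,17,2),ys);b=prof(f,53,np.arange(-16,17,2),ys)
    return f,ys,a,b
if __name__=="__main__":
    for n,lo,hi in [("top0",34,52),("t21",70,90)]:
        f,ys,a,b=run(n)
        print(n,"jaw front (R-B)",edge(a,ys,lo,hi,3),"back",edge(a,ys,lo-16,hi-16,3),"stop",edge(b,ys,144,158,3))
        print([(int(y),a[i].astype(int).tolist()) for i,y in enumerate(ys) if lo-20<y<hi+8 and i%8==0])
E
python3 prof.py
```

```text
top0 jaw front (R-B) 43.78 back 27.26 stop 150.29
[(20, [152, 127, 102]), (22, [153, 128, 102]), (24, [150, 126, 102]), (26, [140, 122, 104]), (28, [125, 117, 109]), (30, [115, 115, 114]), (32, [111, 114, 115]), (34, [110, 114, 114]), (36, [109, 113, 113]), (38, [107, 110, 111]), (40, [97, 99, 100]), (42, [82, 81, 79]), (44, [79, 70, 62]), (46, [88, 74, 58]), (48, [100, 82, 64]), (50, [100, 83, 65]), (52, [88, 73, 57]), (54, [77, 63, 48]), (56, [86, 68, 49]), (58, [108, 84, 59])]
t21 jaw front (R-B) 83.01 back 66.97 stop 149.53
[(52, [160, 133, 106]), (54, [160, 133, 107]), (56, [161, 134, 107]), (58, [163, 135, 108]), (60, [166, 138, 110]), (62, [168, 139, 111]), (64, [164, 137, 111]), (66, [150, 132, 114]), (68, [133, 127, 120]), (70, [123, 125, 125]), (72, [119, 123, 125]), (74, [119, 123, 123]), (76, [118, 121, 122]), (78, [114, 117, 118]), (80, [104, 106, 106]), (82, [91, 89, 85]), (84, [87, 77, 66]), (86, [89, 74, 59]), (88, [81, 67, 52]), (90, [70, 57, 44]), (92, [71, 55, 40]), (94, [90, 64, 44]), (96, [113, 80, 52])]
```

Edge profiles put the jaw front at 83.0 mm, against 80 for an uncompressed pad on a blank at the stop. So the pad is in about 3.2 mm and needs about 1.8 mm more.

>>> apply_moves(commands=[{"dx":-0.005,"dy":0,"dz":0,"roll":0,"jaw":0.01}])

```text
t: 17.0
position: [0.5052, -0.156, 0.1022]
tool_rot: [[0.081, -0.997, -0.015], [-0.996, -0.081, -0.041], [0.04, 0.019, -0.999]]
ft_force: [1.5, -13.7, -5.5]
finger_gap: 0.181
```

```bash
cat > chk.py <<'E'
import sys
from prof import *
from rig import viewer,telemetry
n=sys.argv[1];R=[]
for i in range(int(sys.argv[2])):
    f=viewer.grab_frame("top");pickle.dump(f,open(n+".pkl","wb"));s=telemetry.state()
    f,ys,a,b=run(n);R.append((edge(a,ys,74,94,3),edge(a,ys,58,78,3),edge(b,ys,144,158,3)))
    print("jig y",round(float((s["position"][:2]-[.49487,-.02723])@[-.0789,.9969])*1e3,2),s["ft_force"].round(1),"front,back,stop",R[-1],"t",s["t"])
cv2.imwrite("pics/"+n+".png",cv2.resize(f["color"][265:320,245:345,::-1],None,fx=7,fy=7,interpolation=cv2.INTER_CUBIC))
E
python3 chk.py t22 2
```

```text
jig y -128.84 [  2.5 -12.7  -6.2] front,back,stop (93.87, 67.78, 149.52) t 17.05
jig y -128.82 [  2.2 -11.7  -5.2] front,back,stop (93.87, 68.03, 149.5) t 17.1
```

```bash
sed -i 's/edge(a,ys,74,94,3),edge(a,ys,58,78,3)/edge(a,ys,76,89,3),edge(a,ys,58,78,3)/' chk.py; python3 chk.py t23 2
```

```text
jig y -128.81 [  2.2 -11.9  -5.1] front,back,stop (84.48, 68.24, 149.52) t 17.15
jig y -128.83 [  3.3 -11.5  -4.8] front,back,stop (84.46, 68.24, 149.52) t 17.2
```

View pics/t23.png

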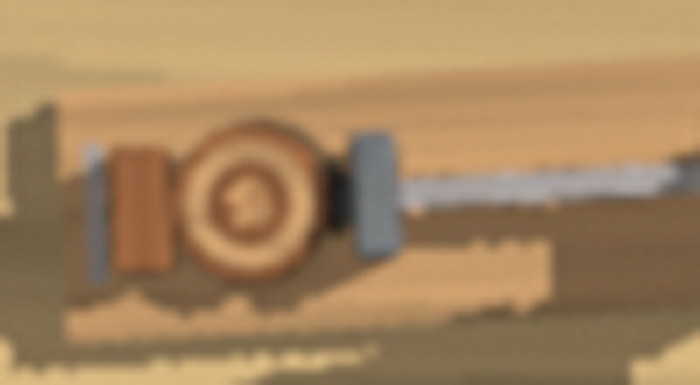

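Jaw front now reads 84.5 (about 84.9 after the stop-bias correction), so compression is about 4.9 mm. The settled force (≈11.7 N) suggests less, so I'll check the jaw–blank gap directly. That ratio doesn't depend on the jig pose.

```bash
python3 - <<'E'
from prof import *
ys=np.arange(30,165,.25)
for n in ("top0","t21","t23"):
    f=pickle.load(open(n+".pkl","rb"))
    p=prof(f,46,np.arange(-4,5,1),ys)
    lo=50 if n=="top0" else 80
    print(n,[(float(y),p[i].astype(int).tolist()) for i,y in enumerate(ys) if lo<=y<lo+(14 if n=="top0" else 22) and i%4==0])
E
python3 chk.py t24 1
```

```text
top0 [(50.0, [80, 76, 73]), (51.0, [72, 69, 67]), (52.0, [63, 60, 59]), (53.0, [55, 53, 51]), (54.0, [51, 47, 43]), (55.0, [48, 41, 35]), (56.0, [61, 50, 38]), (57.0, [76, 60, 44]), (58.0, [88, 70, 49]), (59.0, [98, 77, 54]), (60.0, [107, 84, 58]), (61.0, [108, 85, 59]), (62.0, [109, 86, 60]), (63.0, [109, 86, 60])]
t21 [(80.0, [106, 109, 109]), (81.0, [96, 99, 99]), (82.0, [86, 89, 89]), (83.0, [77, 79, 78]), (84.0, [68, 69, 68]), (85.0, [62, 62, 61]), (86.0, [61, 60, 58]), (87.0, [59, 57, 56]), (88.0, [54, 52, 51]), (89.0, [48, 47, 46]), (90.0, [44, 42, 40]), (91.0, [43, 37, 33]), (92.0, [43, 33, 27]), (93.0, [56, 39, 29]), (94.0, [70, 46, 32]), (95.0, [86, 57, 38]), (96.0, [104, 71, 46]), (97.0, [123, 86, 56]), (98.0, [144, 104, 69]), (99.0, [165, 123, 82]), (100.0, [181, 136, 93]), (101.0, [194, 148, 101])]
t23 [(80.0, [115, 118, 118]), (81.0, [108, 111, 112]), (82.0, [102, 105, 105]), (83.0, [90, 93, 93]), (84.0, [78, 80, 80]), (85.0, [67, 68, 68]), (86.0, [57, 58, 57]), (87.0, [47, 47, 47]), (88.0, [42, 42, 41]), (89.0, [37, 37, 36]), (90.0, [36, 33, 32]), (91.0, [38, 32, 28]), (92.0, [41, 31, 26]), (93.0, [53, 38, 28]), (94.0, [66, 44, 30]), (95.0, [79, 54, 36]), (96.0, [94, 65, 43]), (97.0, [110, 78, 52]), (98.0, [132, 98, 66]), (99.0, [155, 117, 80]), (100.0, [174, 133, 91]), (101.0, [190, 146, 100])]
jig y -128.81 [  2.  -12.3  -5.3] front,back,stop (84.47, 68.23, 149.52) t 17.25
```

```bash
python3 look.py s24
python3 - <<'E'
import cv2,pickle,numpy as np
L=[]
for n in ("s8","s24"):
    im=pickle.load(open(n+".pkl","rb"))["color"][:,:,::-1]
    L.append(cv2.resize(im[195:240,325:380],None,fx=7.2,fy=7.2,interpolation=cv2.INTER_LANCZOS4))
cv2.imwrite("pics/j24.png",np.hstack(L))
E
```

```text
17.3 [ 0.5051 -0.1557  0.1022] [  2.3 -12.1  -4.9] tcp jig y -128.8
```

View pics/j24.png

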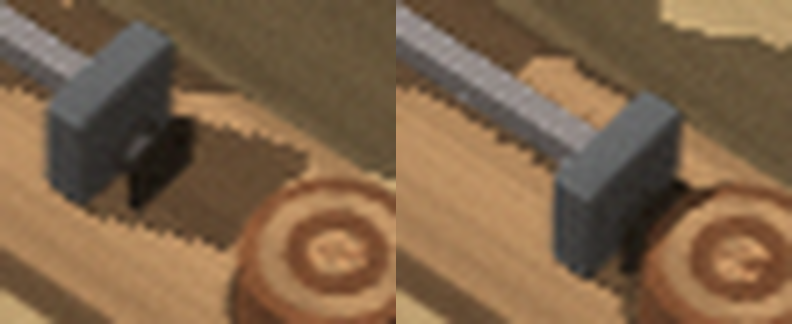

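Estimates of compression: edge geometry 4.5–4.9 mm, direct gap up to 5.7 mm, force 3–4.5 mm (13.7 N while moving gives 4.5). I'll add about 0.4 mm and hold there.

>>> apply_moves(commands=[{"dx":-0.0037,"dy":0,"dz":0,"roll":0,"jaw":0.01}])

```text
t: 17.4
position: [0.5052, -0.1556, 0.1023]
tool_rot: [[0.081, -0.997, -0.014], [-0.996, -0.08, -0.047], [0.046, 0.018, -0.999]]
ft_force: [2.6, -15.2, -5.8]
finger_gap: 0.176
```

```bash
python3 chk.py t25 5; python3 wr.py w25
```

```text
jig y -128.64 [  2.6 -14.3  -6.4] front,back,stop (84.49, 68.25, 149.52) t 17.45
jig y -128.62 [  3.  -14.3  -5.7] front,back,stop (84.51, 68.26, 149.51) t 17.5
jig y -128.61 [  3.4 -13.3  -6.2] front,back,stop (84.52, 68.26, 149.51) t 17.55
jig y -128.64 [  3.5 -13.6  -5.8] front,back,stop (84.71, 68.26, 149.52) t 17.6
jig y -128.6 [  3.2 -14.1  -6.3] front,back,stop (84.71, 68.26, 149.51) t 17.65
[ 0.5052 -0.1554  0.1022] [[0.0808, -0.9966, -0.0141], [-0.9957, -0.0801, -0.0466], [0.0453, 0.0178, -0.9988]] 17.65 [[0.0804, -0.9553, -0.2843, 0.5757], [-0.9958, -0.0645, -0.065, -0.1424], [0.0438, 0.2884, -0.9565, 0.2438], [0.0, 0.0, 0.0, 1.0]]
```

View pics/t25.png

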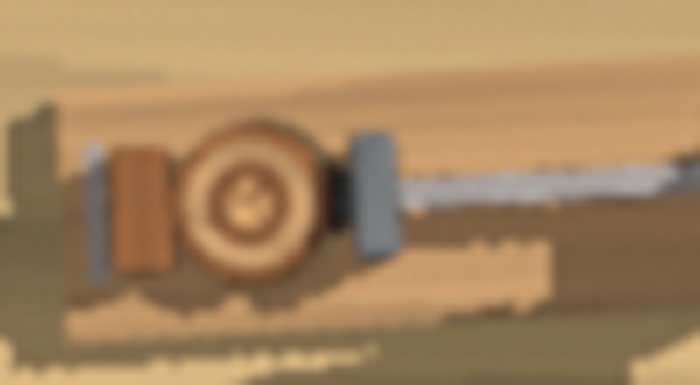

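View pics/w25.png

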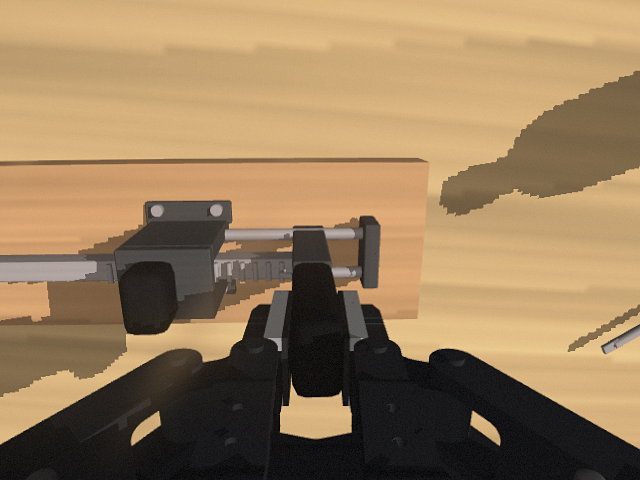

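All measures now agree: the steady force of about 14 N gives 4.7 mm and the image gives 4.6–5.2 mm. The grip is firmly pinched and the force is stable. I'll do a last check that the blank is flat and the bystanders are unmoved, then hand in.

Run:
```python
from h import *
from rig import viewer
f=viewer.grab_frame("scene");D=f["depth"];f0=pickle.load(open("scene0.pkl","rb"))
cv2.imwrite("pics/fin.png",f["color"][:,:,::-1])
for u,v in [(372,230),(365,230),(379,230),(372,225),(372,235)]:
    d,o=ray(f,u,v);print((u,v),(o+d*D[v,u]).round(4))
A,B=f0["color"].astype(int),f["color"].astype(int)
for n,(u,v) in dict(wide=(215,223),square=(281,266),mallet=(490,380),bottle=(185,145)).items():
    s=np.s_[v-18:v+18,u-18:u+18];print(n,np.abs(A[s]-B[s]).mean().round(1))
```

```text
(372, 230) [0.4858 0.0926 0.0461]
(365, 230) [0.4959 0.0825 0.0465]
(379, 230) [0.4768 0.1035 0.0477]
(372, 225) [0.4765 0.0842 0.0466]
(372, 235) [0.4957 0.1013 0.0469]
wide 6.5
square 6.1
mallet 7.1
bottle 6.8
```

View pics/fin.png

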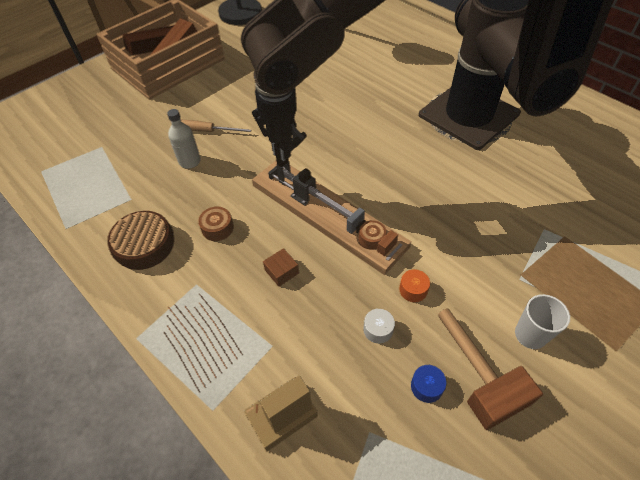

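The blank is flat (top at 46–47.7 mm within depth noise), clamped at (372,232). The other blanks, mallet and bottle are where they were.

```bash
python3 -c "
from rig import order
print(order.job_done())"
```

```text
the job is handed in; nothing more can be done
None
```

The round blank is seated flat in the pocket, released, and clamped by the jaw, with the gripper still pinching and holding the trigger. I handed the job in at about 18 s of the 72 s allowed.

- **Pumping:** it took two full strokes and one partial one. The first was a push from behind with shut fingers, the other two a front-to-back pinch on the grip. The jaw moved only by the trigger.
- **Pad compression:** I put it at about 5 mm. The final holding force of about 14 N gives roughly 4.7 mm, and the final top-camera edges gave 4.6–5.2 mm. Just before the last nudge the readings disagreed: 3–4.5 mm from force, up to 5.7 mm from the pad gap.
- **Blank:** its top measures 46–47.7 mm above the table (46 expected, depth noise included). In the top view it rests against the end stop.
- **Bystanders:** the other two blanks, the mallet and the glue bottle look unmoved in the last scene picture.
- **Force spike:** at the end of the first stroke the trigger hit its stop and I read a brief 43 N on the wrist. That was a push by the fingertips, below the 120 N wrist limit. I can't tell whether it counts against the 40 N limit for the arm and gripper body.

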